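Shut the rivet case and fold its three clips home

TASK

Close the grey lid of the blue rivet case first, then fold the three orange clips on its rim down one after another until each is fully home against the case wall. Press gently, by feel, because the plastic clips and lid break under a heavy push, and leave the red dispenser and the tile stack where they are.

Things in the scene. Friction and masses are not known exactly. Their poses are not given: they have to be found in the camera images.
- case: Blue plastic rivet case screwed to the bench: open-topped box 130 (its x) by 170 (its y) by 70 mm high, walls 5 mm. Origin: centre of its underside on the bench; its -x side is the front (towards the robot, give or take its yaw), z up. Carries the lid and the clips. Never push on case, lid or clips with more than 20 N.
- lid (a joint): Opening angle of the grey lid in rad: 0 = shut (hard stop), grows as the front edge rises. Stiff hinge: it stays where left (some 2 to 4 N at point lid_press moves it). Lid 140 (x) by 176 (y) by 10 mm thick; hinge line parallel to the case's y at case x = +65, z = 70 mm; shut, it spans case x = -72 to +68 mm, top 80 mm above the bench.
- lid_press (a point): Point on the lid's top face, on the white thumb pad, middle of the width, 32 mm in from the front edge and 105 mm from the hinge line. Axes: those of the lid, x and y as the case's when shut, z out of the top face.
- pin_front (a point): Nominal pin of the front clip, fixed to the lid: mid-thickness of the lid (75 mm above the bench when shut), mid-width of the clip, 7 mm outside the lid's edge, 10 mm outside the case wall; outward here is the lid's -x. The real pin, parallel to the rim, sits up to 4 mm further in or out, differs per clip and is not measured: feel for it. Axes as the lid's.
- clip_front (a joint): Fold angle of the front orange clip in rad, grows as it folds down: 0 = open, pointing outward 0.12 rad above the lid plane; 1.69 = home, hanging at right angles to the lid along the case wall (hard stop). Plate 44 mm wide, 4 mm thick, 2 to 36 mm from its pin. Tight-fitting: resists with 4 rising to 7 N (28 mm from the pin), stays where it is left, beyond home the force shoots up.
- pin_left (a point): Nominal pin of the left clip, fixed to the lid: mid-thickness of the lid (75 mm above the bench when shut), mid-width of the clip, 7 mm outside the lid's edge, 10 mm outside the case wall; outward here is the lid's +y. The real pin, parallel to the rim, sits up to 4 mm further in or out, differs per clip and is not measured: feel for it. Axes as the lid's.
- clip_left (a joint): Fold angle of the left (+y side) orange clip in rad, grows as it folds down: 0 = open, pointing outward 0.12 rad above the lid plane; 1.69 = home, hanging at right angles to the lid along the case wall (hard stop). Plate 44 mm wide, 4 mm thick, 2 to 36 mm from its pin. Tight-fitting: resists with 4 rising to 7 N (28 mm from the pin), stays where it is left, beyond home the force shoots up.
- pin_right (a point): Nominal pin of the right clip, fixed to the lid: mid-thickness of the lid (75 mm above the bench when shut), mid-width of the clip, 7 mm outside the lid's edge, 10 mm outside the case wall; outward here is the lid's -y. The real pin, parallel to the rim, sits up to 4 mm further in or out, differs per clip and is not measured: feel for it. Axes as the lid's.
- clip_right (a joint): Fold angle of the right (-y side) orange clip in rad, grows as it folds down: 0 = open, pointing outward 0.12 rad above the lid plane; 1.69 = home, hanging at right angles to the lid along the case wall (hard stop). Plate 44 mm wide, 4 mm thick, 2 to 36 mm from its pin. Tight-fitting: resists with 4 rising to 7 N (28 mm from the pin), stays where it is left, beyond home the force shoots up.
- dispenser: Loose red push dispenser, 42 mm across, 87 mm tall with its black button and a small spout; origin at the centre of its underside. Leave alone.
- tiles: Loose stack of four square ceramic tiles, 100 x 100 x 32 mm; origin at the centre of its underside. Leave alone.

How it is judged:
By the outcome, as a careful person would: the job done as asked, in the order asked, and still so for the second after the job is handed in, with the robot touching nothing.
It also fails if it takes over 72 s, if anything falls off the work surface, if the arm or the gripper's body presses on something with over 40 N, if the wrist force passes 120 N, or if a joint passes its speed limit or range.

ROBOT

A 6-joint arm with a two-finger parallel gripper is mounted at the origin on the work surface. World frame = base frame: x ahead of the robot, y to its left, z up, the work surface at z = 0. Lengths are in mm, angles in rad, forces in N, time in s.
With the tool pointing down it reaches from about 400 to 825 mm from the base axis. Payload 7 kg.
Tool frame: the origin (TCP) lies at the centre of the arm's flange, where the gripper is bolted on; the fingertips stand 173 mm ahead of it and the grasp point (between the pads) lies 155 mm ahead of it; z points along the fingers, y is the direction in which the jaws open and shut (so a half turn about z gives the same grasp; the last joint's range is limited). The gripper opens to 85 mm and grips with 20 to 120 N. Pads are 22 mm wide; open, the fingers measure 114 mm over their backs; the gripper's body (76 mm by 85 mm) begins 54 mm behind the grasp point. The pads swing forward as they close: fully open they stand 13 mm farther back than shut.
Start: joints at [0.288, 0.359, 0.012, 0, -1.224, -0.288], TCP at [674.979, -0.018, 404.702] pointing down, gripper open.
Joint ranges: [-3.07, 3.07], [-1.43, 2.12], [-1.02, 1.25], [-3.03, 1.67], [-3.05, -0], [-3.03, 3.03]. Speed limits (rad/s): [2.39, 2.39, 3.01, 3.14, 3.14, 3.14].

INTERFACE

Orientations are given as a unit quaternion [x, y, z, w].
In Python, from rig import bot, vision gives the robot as it stands. The module is installed in compiled form; this text tells all that it offers.
- The arm moves only by the tool servo_tool, never from a script. Its argument "plan" is a list of rows, each an object with "slide": the shift along the tool's x, y, z in mm, a list of three; "spin": the turn about the tool's z in degrees; "fingers": the opening, from 0 (shut) to 1 (fully open). In form: [{"slide": [tx, ty, tz], "spin": spin, "fingers": fingers}, ...]. A call has exactly 5 rows; each row shifts and turns the pose as measured when the row begins, along the tool's axes as they then stand; what a row does not reach is not made up. A row lasts 1/12 s, in which the tool goes at most 41.7 mm and 7.16 degrees, less where a joint would pass 70% of its speed; a pose out of reach is approached as far as the arm can. A call with a gripper value outside its range is refused whole. The fingers move at their own pace and stop on an object; the grip force is fixed at half the most. Time passes only in rows, so rows that do not move let the fingers close, or fill a call up. It gives the time, the measured TCP pose, the force and the opening at its end, in the units of the state.
- bot.observe(): the state, without advancing time (a new reading comes with each control period).
- vision.capture(name): name is "scene" or "side" or "wrist"; returns (picture, depth): 420x560x3 uint8, red, green, blue; 420x560 float32, mm along the optical axis (not along the pixel's ray), 0 where there is no reading.
- vision.get_calibration(name): a dict with "intrinsics" (3x3 intrinsics, pixels), "rvec" (rotation vector, rad) and "tvec" (3), from world to camera coordinates, as OpenCV has them. Camera axes: x right, y down, z forward; pixel columns grow to the right and rows downward; lengths in mm; the calibration is good to about 2 mm. A picture is of the moment at which its call begins: read the wrist's pose just before it. get_calibration takes no time and is no camera call; for the wrist camera it gives the pose at the moment of the call.
- bot.sign_off(): hands the job in, once; it reports no verdict.
Trained networks look in the newest picture that a camera, given by its name, has taken for a name from the list of things; names that differ only in an ending like _2 or _b are one class to them, and where a whole thing is asked for, a point or a joint stands for the part that bears it (a point fixed in the world has none). Each returns a list of dicts, best first, with "score" (0 to 1); they miss things now and then, are a little off and sometimes report something else, mostly with a low value. They report only what shows in the picture. A call takes as long as a camera call.
- vision.look_for(camera, label): "location" ([column, row] in pixels, amid what is visible of it).
- vision.trace(camera, label): "mask" (420x560 bool, what is visible of it) and "location" ([column, row] in pixels, amid what is visible of it).
The state is a dict: "clock": time; "joints": joint angles; "joint_velocities": joint speeds; "joint_efforts": joint torques, N m; "position": TCP position; "orientation": TCP orientation; "contact_force": force on the tool from outside, world axes, zero at the start; "moment": the same for the moment, N m; "finger_gap": finger opening in mm.
Only numpy, scipy, OpenCV 4.12 (cv2) and the standard library are available. Lean on these libraries where they do the work, as an engineer would, in place of code of your own. Each camera call takes 0.05 s, during which the arm holds its last target. There are 200 camera calls.

## Working session

There is one attempt and no reset: what is moved stays moved. The work goes in short steps, Python scripts to look and compute and a tool call to move; the robot and the scene stay as the last step left them, time stands still between calls to the robot, and variables do not carry over. Pictures are saved under pics/ and viewed, about 8 in all and at most 12, crops included, and the job is handed in when it is done.

Besides the shell and the picture viewer there is one more tool, called after "Emit:" as a command line: name --argument value ..., lists and objects as JSON in quotes. servo_tool: Moves the arm, as the interface text tells. Its arguments: {"type":"object","properties":{"plan":{"type":"array"}},"required":["plan"]}

```bash
mkdir -p pics; cat > h.py <<'E'
import numpy as np, cv2
from rig import bot, vision
def cal(n):
    c=vision.get_calibration(n); R=cv2.Rodrigues(np.array(c["rvec"],float))[0]
    return np.array(c["intrinsics"],float),R,np.array(c["tvec"],float).reshape(3)
def cloud(n,d):
    K,R,t=cal(n); v,u=np.mgrid[:d.shape[0],:d.shape[1]]
    p=np.stack([(u-K[0,2])/K[0,0]*d,(v-K[1,2])/K[1,1]*d,d],-1)
    w=(p-t)@R; w[d<=0]=np.nan
    return w
def proj(n,P):
    K,R,t=cal(n); q=(np.atleast_2d(P)@R.T+t)@K.T
    return q[:,:2]/q[:,2:]
E
python3 - <<'E'
from h import *
s=bot.observe(); print({k:np.round(v,3) for k,v in s.items()})
ims=[]
for n in ["scene","side"]:
    p,d=vision.capture(n); w=cloud(n,d); np.savez(f"{n}.npz",p=p,d=d,w=w); ims.append(p)
    for l in ["case","lid","clip_front","clip_left","clip_right","lid_press","dispenser","tiles"]:
        for r in vision.trace(n,l)[:2]:
            m=r["mask"]; q=w[m]; q=q[~np.isnan(q[:,0])]
            print(n,l,round(r["score"],2),np.round(r["location"]),m.sum(),np.round(np.median(q,0)) if len(q) else None,np.round(np.percentile(q,[2,98],axis=0)).tolist() if len(q) else None)
    cv2.imwrite(f"pics/{n}0.png",cv2.cvtColor(p,cv2.COLOR_RGB2BGR))
E
```

```text
{'clock': np.float64(0.0), 'joints': array([ 0.288,  0.359,  0.011, -0.   , -1.224, -0.288]), 'joint_velocities': array([-0.001, -0.   , -0.001,  0.001,  0.001, -0.001]), 'joint_efforts': array([ 0.0000e+00, -5.8332e+01,  2.9342e+01,  6.9370e+00, -6.0000e-03,
       -0.0000e+00]), 'position': array([6.74794e+02, 4.00000e-03, 4.03747e+02]), 'orientation': array([-0.707,  0.707,  0.001, -0.001]), 'contact_force': array([ 0.198, -0.056,  0.364]), 'moment': array([0.047, 0.011, 0.022]), 'finger_gap': np.float64(85.576)}
scene case 0.98 [265. 226.] 6156 [607. -58. 101.] [[510.0, -165.0, 2.0], [650.0, 52.0, 163.0]]
scene lid 0.81 [261. 217.] 4991 [592. -58. 110.] [[427.0, -169.0, -0.0], [651.0, 59.0, 166.0]]
scene lid 0.27 [261. 227.] 6276 [606. -58. 101.] [[508.0, -165.0, 1.0], [650.0, 52.0, 164.0]]
scene clip_front 0.7 [266. 180.] 238 [510. -49. 164.] [[493.0, -70.0, 155.0], [527.0, -29.0, 173.0]]
scene clip_left 0.68 [309. 215.] 272 [601.  50. 109.] [[583.0, 32.0, 97.0], [618.0, 69.0, 122.0]]
scene clip_right 0.69 [220. 219.] 217 [ 581. -164.  109.] [[565.0, -180.0, 97.0], [598.0, -148.
[... 883 characters left out ...]
.0, 172.0]]
side clip_right 0.43 [279. 150.] 117 [ 578. -166.  113.] [[558.0, -281.0, 1.0], [620.0, -143.0, 126.0]]
side lid_press 0.82 [268. 182.] 3370 [580. -42. 123.] [[500.0, -166.0, 80.0], [645.0, 59.0, 172.0]]
side lid_press 0.47 [281. 388.] 3631 [481. 337.  33.] [[433.0, 283.0, 20.0], [527.0, 381.0, 36.0]]
side dispenser 0.94 [319. 132.] 504 [ 502. -344.   51.] [[477.0, -436.0, 1.0], [524.0, -337.0, 89.0]]
side dispenser 0.73 [247. 218.] 253 [598.  50. 113.] [[581.0, 31.0, 101.0], [617.0, 68.0, 125.0]]
side tiles 0.9 [281. 385.] 3679 [481. 336.  33.] [[432.0, 283.0, 3.0], [529.0, 381.0, 36.0]]
side tiles 0.5 [248. 219.] 307 [600.  47. 112.] [[580.0, -28.0, 26.0], [626.0, 68.0, 126.0]]
```

```bash
python3 - <<'E'
from h import *
a=cv2.imread("pics/scene0.png")[140:310,120:460]; b=cv2.imread("pics/side0.png")[80:290,150:450]
a=cv2.resize(a,None,fx=2.2,fy=2.2,interpolation=3); b=cv2.resize(b,(a.shape[1]*0+300,210)); b=cv2.resize(b,(318,223))
cv2.imwrite("pics/v1.png",a); cv2.imwrite("pics/v2.png",cv2.resize(cv2.imread("pics/side0.png")[80:290,150:450],None,fx=2.6,fy=2.6,interpolation=3))
z=np.load("scene.npz"); w=z["w"]; p=z["p"].astype(int)
# lid plane from grey pixels in region
r,g,bb=p[...,0],p[...,1],p[...,2]
grey=(abs(r-g)<25)&(abs(g-bb)<25)
m=grey&(w[...,2]>85)&(w[...,2]<180)&(w[...,0]>490)&(w[...,0]<670)&(abs(w[...,1]+58)<110)
q=w[m]
for _ in range(6):
    A=np.c_[q[:,:2],np.ones(len(q))]; c=np.linalg.lstsq(A,q[:,2],rcond=None)[0]; e=A@c-q[:,2]; q=q[abs(e)<max(3,2*e.std())]
print(len(q),c,e.std(),"tilt",np.arctan(np.hypot(c[0],c[1])),"dir yaw",np.arctan2(c[1],c[0])+0)
print(np.percentile(q,[1,50,99],axis=0).round())
for n in ("scene","side"):
    z=np.load(n+".npz"); w=z["w"]; p=z["p"].astype(int)
    r,g,bb=p[...,0],p[...,1],p[...,2]
    og=(r>150)&(r-bb>80)&(g>60)&(r-g>30)&(w[...,2]>60)
    k,lab,st,ce=cv2.connectedComponentsWithStats(og.astype(np.uint8))
    for i in range(1,k):
        if st[i,4]>40:
            Q=w[lab==i]; mu=np.median(Q,0); print(n,st[i,4],ce[i].round(),mu.round(1),np.percentile(Q,[3,97],axis=0).round().tolist(),[cv2.minAreaRect(Q[:,:2].astype(np.float32))])
E
```

```text
2851 [-6.71678094e-01  6.54880912e-02  5.15177156e+02] 1.5336219476102209 tilt 0.5936555854900463 dir yaw 3.044400627666513
[[ 529. -144.   86.]
 [ 588.  -62.  117.]
 [ 637.   29.  153.]]
scene 93 [89. 48.] [-662.5 -809.9  175.8] [[-722.0, -850.0, 164.0], [-567.0, -793.0, 179.0]] [((-631.4291381835938, -797.7399291992188), (229.7563018798828, 53.20328903198242), 20.28585433959961)]
scene 174 [63. 54.] [-558.8 -898.7  176.5] [[-675.0, -1029.0, 174.0], [-526.0, -843.0, 179.0]] [((-567.0252075195312, -916.3663940429688), (178.41464233398438, 205.39950561523438), 45.61070251464844)]
scene 51 [546.  63.] [174.8 835.1 304.9] [[103.0, 830.0, 303.0], [242.0, 842.0, 307.0]] [((172.864013671875, 835.9006958007812), (13.242344856262207, 144.19366455078125), 89.75411224365234)]
scene 58 [532.  96.] [164.7 840.  194.7] [[104.0, 834.0, 193.0], [221.0, 848.0, 197.0]] [((163.60244750976562, 840.6730346679688), (122.89207458496094, 14.528873443603516), 1.0899302959442139)]
scene 244 [264. 181.] [510.2 -49.5 163.6] [[493.0, -70.0, 155.0], [527.0, -29.0, 173.0]] [((510.3374328613281, -50.53459930419922
[... 323 characters left out ...]
 [618.0, 68.0, 122.0]] [((601.5844116210938, 49.36019515991211), (38.97332763671875, 40.48881530761719), 85.16918182373047)]
side 94 [280. 151.] [ 577.  -166.7  113.1] [[560.0, -183.0, 101.0], [595.0, -148.0, 125.0]] [((577.9384155273438, -166.33921813964844), (38.123512268066406, 36.14791488647461), 81.71458435058594)]
side 234 [303. 173.] [508.  -49.5 167.6] [[492.0, -72.0, 160.0], [524.0, -30.0, 176.0]] [((508.2422180175781, -51.38336944580078), (47.68855285644531, 34.44047164916992), 84.58880615234375)]
side 234 [251. 220.] [598.9  49.4 113.1] [[582.0, 31.0, 101.0], [617.0, 67.0, 125.0]] [((600.0431518554688, 48.97160339355469), (39.182125091552734, 38.77906036376953), 86.5759048461914)]
```

View pics/v1.png

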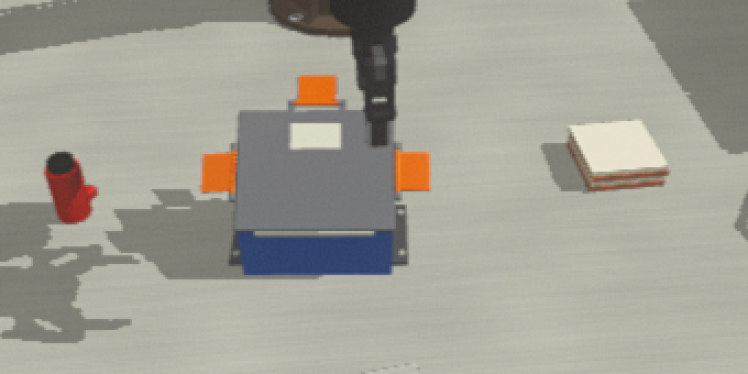

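View pics/v2.png

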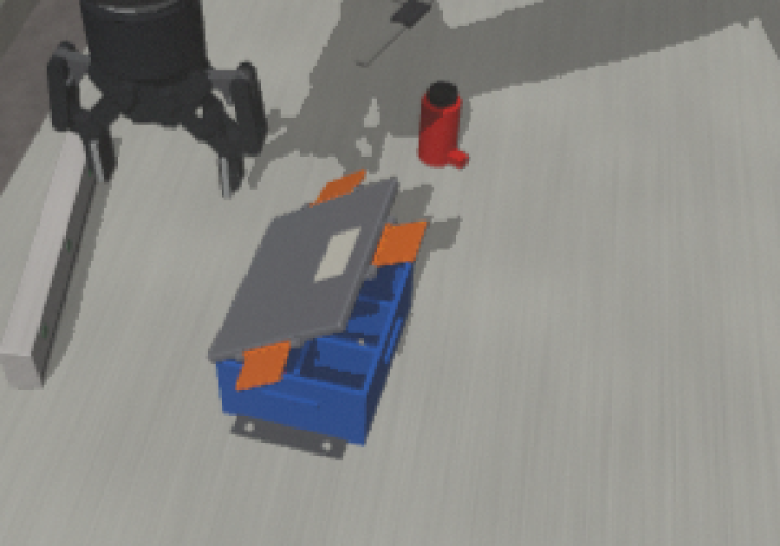

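The scene view is from behind the case, with the lid raised about 0.59 rad. The white pad is near pixel (315,135), and the orange clips are at (317,90) front, (413,170) left and (218,172) right. The side view agrees. I make the case origin about (574,-56) with yaw about -0.097. Next I shut the fingers, align with the yaw and go above the pad.

Emit:
servo_tool --plan '[{"slide": [11,24,0],"spin": 1.1,"fingers": 0},{"slide": [11,24,0],"spin": 1.1,"fingers": 0},{"slide": [11,24,0],"spin": 1.1,"fingers": 0},{"slide": [11,24,0],"spin": 1.1,"fingers": 0},{"slide": [11,24,0],"spin": 1.1,"fingers": 0}]'

```text
clock: 1.32
position: [552.6, -50.2, 401.6]
orientation: [-0.672, 0.741, 0.0, -0.001]
contact_force: [-0.2, 0.3, 0.1]
finger_gap: 25.6
```

```bash
cat >> h.py <<'E'
from scipy.spatial.transform import Rotation as Ro
O=np.array([574.1,-55.9,0.]); yaw=-0.097
C=Ro.from_euler("z",yaw).as_matrix()   # case->world
TL=173.
def st(show=True):
    s=bot.observe(); T=Ro.from_quat(s["orientation"]).as_matrix(); p=np.array(s["position"]); tip=p+T[:,2]*TL
    tc=C.T@(tip-O); f=C.T@np.array(s["contact_force"])
    ax=C.T@T
    if show: print("t",round(s["clock"],2),"tip_case",tc.round(1),"F_case",f.round(1),"gap",round(s["finger_gap"],1),"toolx ang in case",np.degrees(np.arctan2(ax[1,0],ax[0,0])).round(1),"tilt",ax[:,2].round(3))
    return s,T,tc
def to(x,y,z):
    s,T,tc=st(); d=T.T@C@(np.array([x,y,z])-tc); print("slide to",(x,y,z),d.round(1))
E
python3 - <<'E'
from h import *
to(-16.4,0,160)
E
```

```text
t 1.32 tip_case [-22.3   3.3 228.6] F_case [-0.2  0.3  0.1] gap 25.6 toolx ang in case -90.0 tilt [-0.002 -0.002 -1.   ]
slide to (-16.4, 0, 160) [ 3.2 -6.1 68.6]
```

Emit:
servo_tool --plan '[{"slide": [0.7,-1.2,14],"spin": 0,"fingers": 0},{"slide": [0.7,-1.2,14],"spin": 0,"fingers": 0},{"slide": [0.7,-1.2,14],"spin": 0,"fingers": 0},{"slide": [0.7,-1.2,14],"spin": 0,"fingers": 0},{"slide": [0.7,-1.2,14],"spin": 0,"fingers": 0}]'

```text
clock: 1.73
position: [553.3, -56.8, 336.3]
orientation: [-0.671, 0.742, -0.003, 0.004]
contact_force: [0.8, -0.3, 0.4]
finger_gap: 0.1
```

```bash
python3 - <<'E'
from h import *
st()
p,d=vision.capture("wrist"); w=cloud("wrist",d); wc=(w-O)@C; np.savez("wrist1.npz",p=p,d=d,wc=wc)
cv2.imwrite("pics/w1.png",cv2.cvtColor(p,cv2.COLOR_RGB2BGR))
P=p.astype(int); r,g,b=P[...,0],P[...,1],P[...,2]
og=(r>130)&(r-b>70)&(r-g>30)&(wc[...,2]>40)
k,lab,sta,ce=cv2.connectedComponentsWithStats(og.astype(np.uint8))
for i in range(1,k):
    if sta[i,4]>100:
        Q=wc[lab==i]; print(sta[i,4],ce[i].round(),np.median(Q,0).round(1),np.percentile(Q,[2,98],axis=0).round(1).tolist())
E
```

```text
t 1.73 tip_case [-19.   -2.5 163.3] F_case [ 0.8 -0.2  0.4] gap 0.1 toolx ang in case -90.2 tilt [ 0.009  0.002 -1.   ]
4604 [215.  55.] [  11.8 -110.3  110.6] [[-4.6, -127.7, 96.6], [31.8, -91.7, 121.5]]
6462 [371. 279.] [-66.5  -5.  163.9] [[-81.3, -24.2, 155.3], [-49.2, 17.4, 171.9]]
```

View pics/w1.png

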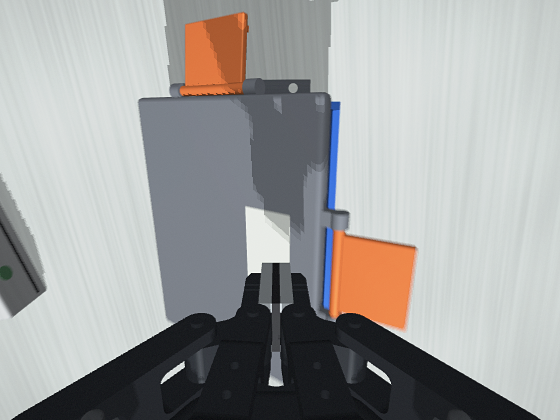

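The wrist view shows the shut fingers right over the white pad (around 270,235). The right clip is at (215,55) and the front clip at (371,279). Now I descend to feel for the lid.

Emit:
servo_tool --plan '[{"slide": [-0.5,-0.4,5],"spin": 0,"fingers": 0},{"slide": [-0.5,-0.4,5],"spin": 0,"fingers": 0},{"slide": [-0.5,-0.4,5],"spin": 0,"fingers": 0},{"slide": [-0.5,0,4],"spin": 0,"fingers": 0},{"slide": [-0.5,0,3],"spin": 0,"fingers": 0}]'

```text
clock: 2.2
position: [555.4, -54.2, 311.8]
orientation: [-0.671, 0.742, -0.003, 0.003]
contact_force: [-0.1, -0.3, 3.5]
finger_gap: 0.3
```

Emit:
servo_tool --plan '[{"slide": [0,1,2],"spin": 0,"fingers": 0},{"slide": [0,1,2],"spin": 0,"fingers": 0},{"slide": [0,1,2],"spin": 0,"fingers": 0},{"slide": [0,1,2],"spin": 0,"fingers": 0},{"slide": [0,1,2],"spin": 0,"fingers": 0}]'

```text
clock: 2.62
position: [550.9, -53.4, 302.7]
orientation: [-0.671, 0.741, -0.004, 0.005]
contact_force: [0.4, -0.3, 3.1]
finger_gap: 0.1
```

```bash
python3 -c "
from h import *
st()"
```

```text
t 2.62 tip_case [-21.3   0.5 129.7] F_case [ 0.4 -0.2  3.1] gap 0.1 toolx ang in case -90.1 tilt [ 0.012  0.002 -1.   ]
```

Emit:
servo_tool --plan '[{"slide": [0,1.8,4],"spin": 0,"fingers": 0},{"slide": [0,1.8,4],"spin": 0,"fingers": 0},{"slide": [0,1.8,4],"spin": 0,"fingers": 0},{"slide": [0,1.8,4],"spin": 0,"fingers": 0},{"slide": [0,1.8,4],"spin": 0,"fingers": 0}]'

```text
clock: 3.03
position: [541.2, -52.5, 281.0]
orientation: [-0.671, 0.741, -0.004, 0.005]
contact_force: [0.9, -0.7, 3.3]
finger_gap: 0.2
```

Emit:
servo_tool --plan '[{"slide": [0,1,4],"spin": 0,"fingers": 0},{"slide": [0,1,4],"spin": 0,"fingers": 0},{"slide": [0,1,4],"spin": 0,"fingers": 0},{"slide": [0,1,3],"spin": 0,"fingers": 0},{"slide": [0,1,2],"spin": 0,"fingers": 0}]'

```text
clock: 3.45
position: [535.8, -51.8, 261.1]
orientation: [-0.671, 0.741, -0.004, 0.005]
contact_force: [2.9, -0.5, 2.1]
finger_gap: 0.0
```

```bash
python3 -c "
from h import *
st()"
```

```text
t 3.45 tip_case [-36.5   0.7  88.1] F_case [ 2.9 -0.2  2.1] gap 0.0 toolx ang in case -90.1 tilt [ 0.012  0.002 -1.   ]
```

Emit:
servo_tool --plan '[{"slide": [0,0.3,1.5],"spin": 0,"fingers": 0},{"slide": [0,0.3,1.5],"spin": 0,"fingers": 0},{"slide": [0,0,1.5],"spin": 0,"fingers": 0},{"slide": [0,0,1],"spin": 0,"fingers": 0},{"slide": [0,0,1],"spin": 0,"fingers": 0}]'

```text
clock: 3.87
position: [535.1, -51.7, 253.6]
orientation: [-0.671, 0.741, -0.003, 0.004]
contact_force: [0.5, 0.7, 2.3]
finger_gap: 0.0
```

Emit:
servo_tool --plan '[{"slide": [0,0,0.6],"spin": 0,"fingers": 0},{"slide": [0,0,0.6],"spin": 0,"fingers": 0},{"slide": [0,0,0.6],"spin": 0,"fingers": 0},{"slide": [0,0,0.6],"spin": 0,"fingers": 0},{"slide": [0,0,0.6],"spin": 0,"fingers": 0}]'

```text
clock: 4.28
position: [534.9, -51.7, 253.4]
orientation: [-0.672, 0.741, -0.004, 0.005]
contact_force: [-2.3, 0.5, 7.2]
finger_gap: 0.1
```

```bash
python3 -c "
from h import *
st()"
```

```text
t 4.28 tip_case [-37.4   0.7  80.4] F_case [-2.4  0.3  7.2] gap 0.1 toolx ang in case -90.1 tilt [ 0.012  0.001 -1.   ]
```

Emit:
servo_tool --plan '[{"slide": [0,0,1],"spin": 0,"fingers": 0},{"slide": [0,0,1],"spin": 0,"fingers": 0},{"slide": [0,0,0],"spin": 0,"fingers": 0},{"slide": [0,0,-10],"spin": 0,"fingers": 0},{"slide": [0,0,-30],"spin": 0,"fingers": 0}]'

```text
clock: 4.7
position: [531.9, -51.9, 289.7]
orientation: [-0.671, 0.741, -0.001, 0.001]
contact_force: [1.3, -0.2, 0.8]
finger_gap: -0.2
```

Emit:
servo_tool --plan '[{"slide": [0,0,-30],"spin": 0,"fingers": 0},{"slide": [0,0,-30],"spin": 0,"fingers": 0},{"slide": [0,0,-30],"spin": 0,"fingers": 0},{"slide": [0,0,-20],"spin": 0,"fingers": 0},{"slide": [0,0,0],"spin": 0,"fingers": 0}]'

```text
clock: 5.12
position: [531.0, -52.2, 411.2]
orientation: [-0.671, 0.741, -0.002, 0.001]
contact_force: [-0.1, 0.4, -0.3]
finger_gap: -0.0
```

```bash
cat >> h.py <<'E'
def orange(n,save=None):
    p,d=vision.capture(n); w=cloud(n,d); wc=(w-O)@C; np.savez(n+"_last.npz",p=p,d=d,wc=wc)
    if save: cv2.imwrite("pics/"+save,cv2.cvtColor(p,cv2.COLOR_RGB2BGR))
    P=p.astype(int); r,g,b=P[...,0],P[...,1],P[...,2]
    og=(r>110)&(r-b>60)&(r-g>30)&(wc[...,2]>20)&(abs(wc[...,0])<150)&(abs(wc[...,1])<160)
    k,lab,sta,ce=cv2.connectedComponentsWithStats(og.astype(np.uint8))
    for i in range(1,k):
        if sta[i,4]>30:
            Q=wc[lab==i]; print(n,sta[i,4],ce[i].round(),np.median(Q,0).round(1),np.percentile(Q,[1,99],axis=0).round(1).tolist())
    return p,wc
E
python3 - <<'E'
from h import *
st()
p,wc=orange("wrist","w2.png"); p2,w2=orange("scene"); p3,w3=orange("side")
for n,p,w in(("wrist",p,wc),("scene",p2,w2),("side",p3,w3)):
    P=p.astype(int); m=(P.max(-1)-P.min(-1)<35)&(abs(w[...,2]-80)<8)&(abs(w[...,0])<76)&(abs(w[...,1])<95)
    Q=w[m]; c=np.linalg.lstsq(np.c_[Q[:,:2],np.ones(len(Q))],Q[:,2],rcond=None)[0]
    print(n,m.sum(),"lid extents",np.percentile(Q,[0.5,50,99.5],axis=0).round(1).tolist(),"plane",c.round(3), cv2.minAreaRect(Q[:,:2].astype(np.float32)))
E
```

```text
t 5.12 tip_case [-42.4  -0.6 238.2] F_case [-0.1  0.4 -0.3] gap -0.0 toolx ang in case -90.1 tilt [ 0.005 -0.001 -1.   ]
wrist 2434 [225.  73.] [   1.5 -109.1   74.3] [[-20.4, -128.1, 71.4], [23.8, -91.0, 78.2]]
wrist 1758 [330. 193.] [-94.9  -3.1  74.4] [[-114.3, -24.4, 71.3], [-76.6, 19.9, 78.1]]
wrist 857 [229. 291.] [  8.  103.5  74.9] [[-9.0, 86.9, 72.3], [23.5, 124.3, 77.7]]
scene 134 [266. 203.] [-90.5  -0.3  73.6] [[-111.4, -23.2, 70.2], [-73.9, 21.9, 78.1]]
scene 177 [222. 226.] [   3.9 -107.3   73.7] [[-22.0, -126.1, 69.0], [24.9, -88.9, 78.4]]
scene 195 [306. 225.] [  3.5 106.1  73.7] [[-21.5, 87.8, 70.1], [24.9, 126.3, 77.9]]
side 174 [285. 164.] [   1.1 -109.7   76.8] [[-20.6, -127.8, 72.9], [23.1, -90.6, 81.0]]
side 279 [314. 205.] [-95.7  -0.4  76.4] [[-114.5, -25.5, 71.6], [-77.0, 21.2, 81.4]]
side 336 [258. 232.] [  1.  105.8  77.2] [[-20.7, 87.7, 73.5], [22.8, 125.2, 81.0]]
wrist 26376 lid extents [[-70.4, -90.2, 74.8], [1.3, -15.8, 79.1], [72.2, 83.6, 81.0]] plane [-4.0000e-03 -0.0000e+00  7.9059e+01] ((-0.7539901733398438, -0.6325912475585938), (149.71145629882812, 188.5648956298828), 0.1738722324371338)
scene 2691 lid extents [[-67.4, -88.7, 72.8], [12.3, 0.1, 78.4], [74.9, 87.6, 81.5]] plane [-8.0000e-03 -1.0000e-03  7.8305e+01] ((0.17816162109375, -0.27448272705078125), (151.32550048828125, 189.58328247070312), 0.6871781945228577)
side 3795 lid extents [[-71.3, -88.4, 75.2], [-2.7, 8.6, 81.4], [71.8, 89.8, 84.8]] plane [ 0.0000e+00 -3.0000e-03  8.1312e+01] ((-0.8731307983398438, -0.0001983642578125), (189.02593994140625, 149.69140625), 89.82479858398438)
```

View pics/w2.png

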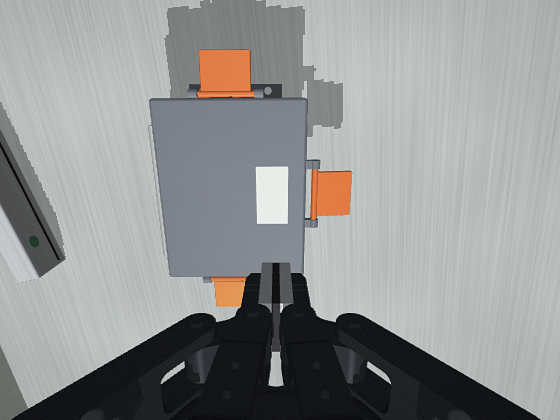

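The lid is shut: its plane is flat and its top sits at about 79-80 mm in all three cameras. The wrist picture shows the clips open at (331,193) front, (225,72) right and (229,292) left. I move out to the front clip and turn 90° so the narrow side of the pads faces it.

Emit:
servo_tool --plan '[{"slide": [0,25,10],"spin": 0,"fingers": 0},{"slide": [0,25,10],"spin": 0,"fingers": 0},{"slide": [0,24,10],"spin": 0,"fingers": 0},{"slide": [0,0,10],"spin": 7,"fingers": 0},{"slide": [0,0,10],"spin": 7,"fingers": 0}]'

```text
clock: 5.68
position: [451.4, -45.4, 349.4]
orientation: [-0.574, 0.819, 0.002, -0.005]
contact_force: [0.5, 0.6, -0.0]
finger_gap: -0.2
```

Emit:
servo_tool --plan '[{"slide": [0,0,10],"spin": 7,"fingers": 0},{"slide": [0,0,10],"spin": 7,"fingers": 0},{"slide": [0,0,10],"spin": 7,"fingers": 0},{"slide": [0,0,10],"spin": 7,"fingers": 0},{"slide": [0,0,0],"spin": 7,"fingers": 0}]'

```text
clock: 6.1
position: [445.4, -46.4, 299.5]
orientation: [-0.293, 0.956, 0.001, -0.013]
contact_force: [0.5, 0.6, -0.5]
finger_gap: -0.0
```

Emit:
servo_tool --plan '[{"slide": [0,0,5],"spin": 7,"fingers": 0},{"slide": [0,0,5],"spin": 7,"fingers": 0},{"slide": [0,0,5],"spin": 7,"fingers": 0},{"slide": [0,0,5],"spin": 7,"fingers": 0},{"slide": [0,0,5],"spin": 7,"fingers": 0}]'

```text
clock: 6.52
position: [440.8, -47.7, 266.9]
orientation: [0.015, 1.0, -0.005, -0.02]
contact_force: [-0.0, 0.9, -0.3]
finger_gap: 0.0
```

```bash
python3 -c "
from h import *
to(-117,-2,92)"
```

```text
t 6.52 tip_case [-140.3   -7.    94. ] F_case [-0.1  0.9 -0.3] gap 0.0 toolx ang in case -176.2 tilt [-0.039 -0.013 -0.999]
slide to (-117, -2, 92) [-23.6   3.4   1.1]
```

Emit:
servo_tool --plan '[{"slide": [-8,1.2,0],"spin": 4,"fingers": 0},{"slide": [-8,1.2,0],"spin": 0,"fingers": 0},{"slide": [-7,1,0],"spin": 0,"fingers": 0},{"slide": [0,0,1],"spin": 0,"fingers": 0},{"slide": [0,0,0],"spin": 0,"fingers": 0}]'

```text
clock: 6.93
position: [462.2, -46.9, 258.9]
orientation: [0.052, 0.998, -0.007, -0.026]
contact_force: [-0.9, -0.9, 0.4]
finger_gap: -0.4
```

```bash
python3 -c "
from h import *
to(-117,-2,92)
print(bot.observe()['joints'])
orange('wrist','w3.png')"
```

```text
t 6.93 tip_case [-121.2   -4.9   86.1] F_case [-0.8 -0.9  0.4] gap -0.4 toolx ang in case 179.5 tilt [-0.052 -0.017 -0.999]
slide to (-117, -2, 92) [-3.9  2.8 -6.1]
[ 0.32187211  0.18474584 -0.60956714 -0.00715079 -0.83062904 -1.99223519]
wrist 509 [316. 295.] [-106.3   16.2   74.6] [[-126.5, 8.8, 72.5], [-93.6, 19.9, 114.0]]
```

View pics/w3.png

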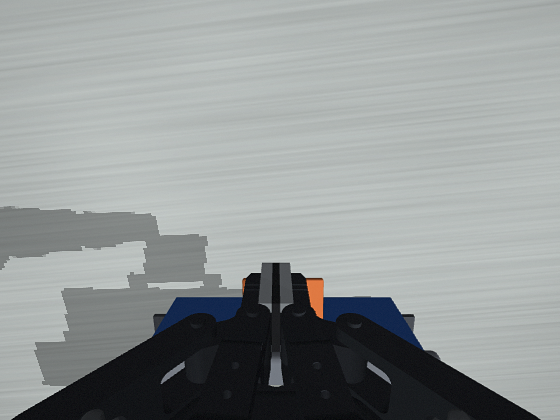

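The front clip sits under the fingertips at about (310,290). The tool has picked up roughly 3° of tilt, so I test how that tilt drifts during a lift.

Emit:
servo_tool --plan '[{"slide": [0,0,0],"spin": 0,"fingers": 0},{"slide": [0,0,0],"spin": 0,"fingers": 0},{"slide": [0,0,0],"spin": 0,"fingers": 0},{"slide": [0,0,0],"spin": 0,"fingers": 0},{"slide": [0,0,0],"spin": 0,"fingers": 0}]'

```text
clock: 7.4
position: [461.4, -47.1, 259.4]
orientation: [0.051, 0.998, -0.007, -0.026]
contact_force: [0.4, -0.3, 0.2]
finger_gap: -0.1
```

```bash
python3 -c "
from h import *
st()"
```

```text
t 7.4 tip_case [-121.8   -5.1   86.6] F_case [ 0.5 -0.3  0.2] gap -0.1 toolx ang in case 179.7 tilt [-0.051 -0.017 -0.999]
```

Emit:
servo_tool --plan '[{"slide": [0,0,-8],"spin": 0,"fingers": 0},{"slide": [0,0,-8],"spin": 0,"fingers": 0},{"slide": [0,0,-8],"spin": 0,"fingers": 0},{"slide": [0,0,-8],"spin": 0,"fingers": 0},{"slide": [0,0,-8],"spin": 0,"fingers": 0}]'

```text
clock: 7.82
position: [463.1, -46.7, 302.6]
orientation: [0.051, 0.998, -0.007, -0.027]
contact_force: [0.0, -0.4, -0.8]
finger_gap: -0.2
```

```bash
python3 -c "
from h import *
st()"
```

```text
t 7.82 tip_case [-120.4   -4.6  129.9] F_case [ 0.1 -0.3 -0.8] gap -0.2 toolx ang in case 179.7 tilt [-0.052 -0.017 -0.998]
```

Emit:
servo_tool --plan '[{"slide": [-5,0,0],"spin": 0,"fingers": 0},{"slide": [-5,0,0],"spin": 0,"fingers": 0},{"slide": [5,0,0],"spin": 0,"fingers": 0},{"slide": [5,0,0],"spin": 0,"fingers": 0},{"slide": [0,0,0],"spin": 0,"fingers": 0}]'

```text
clock: 8.23
position: [464.4, -46.6, 305.5]
orientation: [0.051, 0.998, -0.007, -0.024]
contact_force: [-1.0, -0.0, -0.0]
finger_gap: -0.3
```

```bash
python3 -c "
from h import *
st()"
```

```text
t 8.23 tip_case [-118.3   -4.1  132.7] F_case [-1.  -0.1 -0. ] gap -0.3 toolx ang in case 179.7 tilt [-0.048 -0.016 -0.999]
```

Emit:
servo_tool --plan '[{"slide": [-35,0,0],"spin": 0,"fingers": 0},{"slide": [-35,0,0],"spin": 0,"fingers": 0},{"slide": [0,0,0],"spin": 0,"fingers": 0},{"slide": [0,0,0],"spin": 0,"fingers": 0},{"slide": [0,0,0],"spin": 0,"fingers": 0}]'

```text
clock: 8.65
position: [534.1, -54.2, 299.7]
orientation: [0.05, 0.998, -0.007, -0.026]
contact_force: [-0.9, -0.1, -0.1]
finger_gap: 0.3
```

```bash
python3 -c "
from h import *
st()"
```

```text
t 8.65 tip_case [-48.9  -5.  127. ] F_case [-0.9 -0.2 -0.1] gap 0.3 toolx ang in case 179.8 tilt [-0.052 -0.017 -0.999]
```

Emit:
servo_tool --plan '[{"slide": [15,0,0],"spin": 0,"fingers": 0},{"slide": [15,0,0],"spin": 0,"fingers": 0},{"slide": [15,0,0],"spin": 0,"fingers": 0},{"slide": [15,0,0],"spin": 0,"fingers": 0},{"slide": [10,0,0],"spin": 0,"fingers": 0}]'

```text
clock: 9.07
position: [460.1, -47.2, 301.1]
orientation: [0.051, 0.998, -0.008, -0.029]
contact_force: [0.1, -0.2, -0.4]
finger_gap: -0.3
```

```bash
python3 -c "
from h import *
st()"
```

```text
t 9.07 tip_case [-124.1   -5.5  128.4] F_case [ 0.1 -0.2 -0.4] gap -0.3 toolx ang in case 179.7 tilt [-0.057 -0.018 -0.998]
```

Emit:
servo_tool --plan '[{"slide": [0,0,-4],"spin": -7,"fingers": 0},{"slide": [0,0,-4],"spin": -7,"fingers": 0},{"slide": [0,0,-4],"spin": -7,"fingers": 0},{"slide": [0,0,0],"spin": -7,"fingers": 0},{"slide": [0,0,0],"spin": -7,"fingers": 0}]'

```text
clock: 9.48
position: [454.7, -46.9, 314.4]
orientation: [-0.258, 0.966, 0.002, -0.03]
contact_force: [-0.8, -0.2, 0.8]
finger_gap: -0.0
```

```bash
python3 -c "
from h import *
st()"
```

```text
t 9.48 tip_case [-129.5   -5.6  141.7] F_case [-0.8 -0.2  0.8] gap -0.0 toolx ang in case -144.5 tilt [-0.057 -0.017 -0.998]
```

Emit:
servo_tool --plan '[{"slide": [0,0,0],"spin": -7,"fingers": 0},{"slide": [0,0,0],"spin": -7,"fingers": 0},{"slide": [0,0,0],"spin": -7,"fingers": 0},{"slide": [0,0,0],"spin": -7,"fingers": 0},{"slide": [0,0,0],"spin": -7,"fingers": 0}]'

```text
clock: 9.9
position: [451.6, -46.8, 315.2]
orientation: [-0.542, 0.84, 0.011, -0.027]
contact_force: [0.4, 0.9, -0.0]
finger_gap: 0.3
```

```bash
python3 -c "
from h import *
st()"
```

```text
t 9.9 tip_case [-132.3   -5.7  142.5] F_case [ 0.3  0.9 -0. ] gap 0.3 toolx ang in case -108.7 tilt [-0.055 -0.017 -0.998]
```

Emit:
servo_tool --plan '[{"slide": [0,0,0],"spin": -7,"fingers": 0},{"slide": [0,0,0],"spin": -7,"fingers": 0},{"slide": [0,0,0],"spin": -7,"fingers": 0},{"slide": [0,0,0],"spin": -7,"fingers": 0},{"slide": [0,0,0],"spin": -7,"fingers": 0}]'

```text
clock: 10.32
position: [448.6, -46.7, 315.6]
orientation: [0.774, -0.632, -0.018, 0.022]
contact_force: [0.2, -0.2, 0.2]
finger_gap: 0.2
```

```bash
python3 -c "
from h import *
st()"
```

```text
t 10.32 tip_case [-135.3   -5.8  142.9] F_case [ 0.2 -0.2  0.2] gap 0.2 toolx ang in case -72.9 tilt [-0.055 -0.016 -0.998]
```

Emit:
servo_tool --plan '[{"slide": [0,0,8],"spin": 0,"fingers": 0},{"slide": [0,0,8],"spin": 0,"fingers": 0},{"slide": [0,0,8],"spin": 0,"fingers": 0},{"slide": [0,0,8],"spin": 0,"fingers": 0},{"slide": [0,0,8],"spin": 0,"fingers": 0}]'

```text
clock: 10.73
position: [444.8, -47.0, 273.4]
orientation: [0.772, -0.634, -0.017, 0.021]
contact_force: [-0.6, -0.3, -0.0]
finger_gap: 0.5
```

```bash
python3 -c "
from h import *
s,_,_=st(); print(s['joints'])"
```

```text
t 10.73 tip_case [-138.5   -6.2  100.7] F_case [-0.5 -0.3 -0. ] gap 0.5 toolx ang in case -73.2 tilt [-0.052 -0.015 -0.999]
[ 0.33398182  0.13629908 -0.62655866 -0.01052438 -0.86121411 -0.13130074]
```

Emit:
servo_tool --plan '[{"slide": [0,0,-35],"spin": 0,"fingers": 0},{"slide": [0,0,-35],"spin": 0,"fingers": 0},{"slide": [0,0,-35],"spin": 0,"fingers": 0},{"slide": [0,0,-35],"spin": 0,"fingers": 0},{"slide": [0,0,0],"spin": 0,"fingers": 0}]'

```text
clock: 11.15
position: [451.6, -45.9, 409.4]
orientation: [0.769, -0.638, -0.022, 0.028]
contact_force: [1.8, 0.4, 1.2]
finger_gap: 0.4
```

```bash
python3 -c "
from h import *
s,_,_=st(); print(s['joints'])"
```

```text
t 11.15 tip_case [-134.7   -5.7  236.8] F_case [1.8 0.6 1.2] gap 0.4 toolx ang in case -73.8 tilt [-0.068 -0.022 -0.997]
[ 0.33081979  0.00713009 -0.41529061 -0.00886769 -1.21959524 -0.14174951]
```

Emit:
servo_tool --plan '[{"slide": [0,0,30],"spin": 0,"fingers": 0},{"slide": [0,0,30],"spin": 0,"fingers": 0},{"slide": [0,0,30],"spin": 0,"fingers": 0},{"slide": [0,0,10],"spin": 0,"fingers": 0},{"slide": [0,0,0],"spin": 0,"fingers": 0}]'

```text
clock: 11.57
position: [446.1, -47.2, 306.9]
orientation: [0.767, -0.641, -0.019, 0.024]
contact_force: [-0.5, 0.3, 1.3]
finger_gap: -0.1
```

```bash
python3 -c "
from h import *
s,_,_=st()"
```

```text
t 11.57 tip_case [-138.5   -7.   134.2] F_case [-0.5  0.2  1.3] gap -0.1 toolx ang in case -74.3 tilt [-0.059 -0.019 -0.998]
```

Emit:
servo_tool --plan '[{"slide": [0,0,0],"spin": -7,"fingers": 0},{"slide": [0,0,0],"spin": -7,"fingers": 0},{"slide": [0,0,0],"spin": -7,"fingers": 0},{"slide": [0,0,0],"spin": -7,"fingers": 0},{"slide": [0,0,0],"spin": -7,"fingers": 0}]'

```text
clock: 11.98
position: [446.4, -47.2, 305.0]
orientation: [0.926, -0.376, -0.028, 0.019]
contact_force: [0.1, 0.1, 0.5]
finger_gap: 0.2
```

Emit:
servo_tool --plan '[{"slide": [0,0,0],"spin": -7,"fingers": 0},{"slide": [0,0,0],"spin": -7,"fingers": 0},{"slide": [0,0,0],"spin": -7,"fingers": 0},{"slide": [0,0,0],"spin": -7,"fingers": 0},{"slide": [0,0,0],"spin": -7,"fingers": 0}]'

```text
clock: 12.4
position: [447.8, -46.9, 306.1]
orientation: [0.997, -0.073, -0.031, 0.01]
contact_force: [-0.1, -0.4, -0.4]
finger_gap: -0.1
```

```bash
python3 -c "
from h import *
s,_,_=st()"
```

```text
t 12.4 tip_case [-137.4   -7.   133.5] F_case [-0.  -0.4 -0.4] gap -0.1 toolx ang in case -2.9 tilt [-0.062 -0.021 -0.998]
```

```bash
cat > prof.py <<'E'
from h import *
s,T,tc=st(); p=np.array(s["position"])
for n in ("side","scene"):
    pic,d=vision.capture(n); w=cloud(n,d); q=(w-p)@T
    ok=(abs(q[...,0])<60)&(abs(q[...,1])<60)&(q[...,2]>90)&(q[...,2]<182)
    Q=q[ok]
    for z in range(95,182,6):
        R=Q[abs(Q[:,2]-z)<3]
        if len(R)>3: print(n,z,len(R),"x",np.percentile(R[:,0],[3,97]).round(1),"y",np.percentile(R[:,1],[3,97]).round(1))
E
python3 prof.py
```

```text
t 12.4 tip_case [-137.4   -7.   133.5] F_case [-0.  -0.4 -0.4] gap -0.1 toolx ang in case -2.9 tilt [-0.062 -0.021 -0.998]
side 95 27 x [-18.1  14.7] y [-54.6  12.6]
side 101 39 x [-18.4  14.4] y [-48.9   4.5]
side 107 27 x [-17.3  13.6] y [-45.7  -6.4]
side 113 15 x [-14.3  10.5] y [-41.5 -13.4]
side 119 15 x [-14.5   8.1] y [-35.9 -12.3]
side 125 12 x [-14.6   0.4] y [-30.9   6.7]
side 131 5 x [-13.3   0.7] y [-8.9  6. ]
side 143 10 x [-12.2   3.4] y [-14.9   2.8]
side 149 20 x [-12.    5.9] y [-14.2   3.3]
side 155 24 x [-11.5   9.8] y [-13.8  -3.1]
side 161 23 x [-12.4   9.8] y [-13.   -1.4]
side 167 7 x [-11.5   7. ] y [-11.5  -5.9]
side 173 5 x [-6.8  9.5] y [-5.9 -3.9]
scene 95 61 x [ 6.3 18.6] y [-52.2  50.9]
scene 101 65 x [-9.3 18.5] y [-52.   45.7]
scene 107 57 x [-11.2  18.6] y [-46.6  42.1]
scene 113 48 x [-11.3  14.3] y [-42.9  38.8]
scene 119 90 x [-10.4  14.2] y [-34.4  31.3]
scene 125 43 x [-7.3 15.2] y [-30.9  25.7]
scene 131 30 x [ 2.  13.1] y [-21.1  20.1]
scene 137 21 x [-7.  11.9] y [-16.6  13.1]
scene 143 16 x [ 4.5 10. ] y [-14.4   9.8]
scene 149 21 x [ 4.7 13.4] y [-12.6   9.7]
scene 155 15 x [ 4.4 12. ] y [-14.   10.1]
scene 161 18 x [ 4.1 12. ] y [-12.5   8.8]
scene 167 15 x [ 3.5 13.4] y [-13.5  10.7]
scene 173 5 x [ 5.5 10.6] y [-8.2  4.5]
```

Emit:
servo_tool --plan '[{"slide": [0,0,0],"spin": 7,"fingers": 0},{"slide": [0,0,0],"spin": 7,"fingers": 0},{"slide": [0,0,0],"spin": 7,"fingers": 0},{"slide": [0,0,0],"spin": 7,"fingers": 0},{"slide": [0,0,0],"spin": 7,"fingers": 0}]'

```text
clock: 12.92
position: [448.6, -46.8, 306.8]
orientation: [0.924, -0.382, -0.026, 0.019]
contact_force: [0.2, -0.8, 0.7]
finger_gap: 0.2
```

```bash
python3 -c "
from h import *
s,_,_=st()"
```

```text
t 12.92 tip_case [-136.4   -6.8  134.1] F_case [ 0.3 -0.7  0.7] gap 0.2 toolx ang in case -39.5 tilt [-0.061 -0.021 -0.998]
```

Emit:
servo_tool --plan '[{"slide": [0,0,-10],"spin": -7,"fingers": 0},{"slide": [0,0,-10],"spin": -7,"fingers": 0},{"slide": [0,0,-10],"spin": -7,"fingers": 0},{"slide": [0,0,-10],"spin": -7,"fingers": 0},{"slide": [0,0,-10],"spin": -7,"fingers": 0}]'

```text
clock: 13.33
position: [451.5, -46.1, 356.9]
orientation: [0.994, -0.103, -0.033, 0.012]
contact_force: [0.3, 0.1, -0.6]
finger_gap: 0.1
```

```bash
python3 -c "
from h import *
s,_,_=st()"
```

```text
t 13.33 tip_case [-134.4   -6.1  184.3] F_case [ 0.3  0.1 -0.6] gap 0.1 toolx ang in case -6.3 tilt [-0.066 -0.023 -0.998]
```

```bash
python3 - <<'E'
from h import *
z=np.load("wrist1.npz"); wc=z["wc"]; p=z["p"].astype(int)
# front clip profile: bin along x for y in -10..10
m=(abs(wc[...,1]+3)<12)&(wc[...,0]<-35)&(wc[...,0]>-90)&(wc[...,2]>60)
Q=wc[m]; P=p[m]
for x in np.arange(-84,-36,2.):
    s=abs(Q[:,0]-x)<1
    if s.sum()>3: print(x,s.sum(),np.median(Q[s,2]).round(1),np.median(P[s],0).astype(int))
E
```

```text
-84.0 20 171.1 [207 201 196]
-82.0 214 171.9 [225 166 139]
-80.0 267 171.2 [238 136  76]
-78.0 290 170.2 [238 136  76]
-76.0 320 169.4 [238 135  76]
-74.0 361 168.5 [238 135  76]
-72.0 384 167.5 [238 134  75]
-70.0 393 166.6 [237 134  75]
-68.0 393 165.6 [237 134  75]
-66.0 407 164.9 [237 133  74]
-64.0 477 225.8 [48 50 53]
-62.0 719 236.3 [29 31 34]
-60.0 740 235.9 [29 31 34]
-58.0 839 233.9 [33 36 40]
-56.0 986 231.3 [38 40 45]
-54.0 1023 226.4 [37 40 45]
-52.0 694 220.3 [33 36 40]
-50.0 633 216.7 [36 39 42]
-48.0 469 218.1 [38 41 45]
-46.0 472 217.8 [41 46 52]
-44.0 545 217.0 [58 62 67]
-42.0 582 215.8 [42 45 48]
-40.0 443 208.3 [29 32 35]
-38.0 288 151.4 [126 131 140]
```

```bash
python3 - <<'E'
from h import *
z=np.load("wrist1.npz"); wc=z["wc"]; p=z["p"].astype(int)
m=(abs(wc[...,0]-12)<8)&(wc[...,1]<-80)&(wc[...,1]>-130)&(wc[...,2]>60)
Q=wc[m]; P=p[m]
A=Q[(Q[:,1]<-100)&(Q[:,1]>-124)]; c=np.linalg.lstsq(np.c_[A,np.ones(len(A))][:,[0,1,3]],A[:,2],rcond=None)[0]; print("plane",c)
for y in np.arange(-130,-80,2.):
    s=abs(Q[:,1]-y)<1
    if s.sum()>3: print(y,s.sum(),(np.median(Q[s,2]-Q[s][:,:2]@c[:2]-c[2])).round(2),np.median(Q[s,2]).round(1),np.median(P[s],0).astype(int))
E
```

```text
plane [ -0.68519138   0.1382684  133.87113713]
-128.0 103 -0.01 107.7 [168  90  49]
-126.0 107 0.1 108.5 [169  90  49]
-124.0 112 -0.03 108.6 [170  90  49]
-122.0 111 0.01 109.0 [170  90  49]
-120.0 109 0.03 109.6 [170  90  49]
-118.0 111 0.07 109.6 [171  91  50]
-116.0 110 -0.14 109.7 [171  91  50]
-114.0 99 0.02 110.1 [172  91  50]
-112.0 105 0.04 110.9 [172  91  50]
-110.0 106 -0.06 110.2 [202 106  58]
-108.0 108 0.04 111.3 [179  95  52]
-106.0 102 -0.0 111.1 [223 119  66]
-104.0 104 0.02 111.4 [223 119  65]
-102.0 103 -0.13 111.7 [223 120  66]
-100.0 102 0.06 111.7 [224 120  66]
-98.0 102 -0.09 112.4 [225 121  67]
-96.0 98 -0.12 112.8 [182  96  52]
-94.0 102 1.05 114.0 [209 111  60]
-92.0 104 0.57 114.1 [233 127  70]
-90.0 90 0.11 114.1 [86 87 85]
-88.0 97 2.3 116.0 [110 115 123]
-86.0 98 2.59 116.7 [126 131 140]
-84.0 104 2.18 116.2 [126 131 140]
-82.0 103 2.05 116.4 [126 131 140]
```

Emit:
servo_tool --plan '[{"slide": [0,0,-15],"spin": 7,"fingers": 0},{"slide": [0,0,-15],"spin": 7,"fingers": 0},{"slide": [0,0,-15],"spin": 7,"fingers": 0},{"slide": [0,0,-15],"spin": 7,"fingers": 0},{"slide": [0,0,-15],"spin": 7,"fingers": 0}]'

```text
clock: 13.75
position: [456.5, -44.9, 434.8]
orientation: [0.916, -0.399, -0.029, 0.022]
contact_force: [-0.7, 0.2, -0.8]
finger_gap: -0.2
```

```bash
python3 -c "
from h import *
s,_,_=st();print(s['joints'])"
```

```text
t 13.75 tip_case [-129.8   -4.6  262.2] F_case [-0.7  0.2 -0.8] gap -0.2 toolx ang in case -41.5 tilt [-0.068 -0.024 -0.997]
[ 0.33031984 -0.00198102 -0.36594754 -0.00666871 -1.2785276   0.42191025]
```

Emit:
servo_tool --plan '[{"slide": [0,0,41],"spin": -7,"fingers": 0},{"slide": [0,0,41],"spin": -7,"fingers": 0},{"slide": [0,0,36],"spin": -7,"fingers": 0},{"slide": [0,0,0],"spin": -7,"fingers": 0},{"slide": [0,0,0],"spin": -7,"fingers": 0}]'

```text
clock: 14.17
position: [451.4, -46.7, 320.3]
orientation: [0.992, -0.12, -0.026, 0.011]
contact_force: [0.0, 0.4, 1.5]
finger_gap: 0.1
```

```bash
python3 -c "
from h import *
s,_,_=st();print(s['joints'])"
```

```text
t 14.17 tip_case [-132.1   -6.2  147.5] F_case [-0.   0.4  1.5] gap 0.1 toolx ang in case -8.3 tilt [-0.053 -0.02  -0.998]
[ 0.33139118  0.08673531 -0.55523356 -0.00449697 -0.98505706  1.00110413]
```

Emit:
servo_tool --plan '[{"slide": [0,0,-16],"spin": 0,"fingers": 0},{"slide": [0,0,-17],"spin": 0,"fingers": 0},{"slide": [0,0,-17],"spin": 0,"fingers": 0},{"slide": [0,0,-17],"spin": 0,"fingers": 0},{"slide": [0,0,-17],"spin": 0,"fingers": 0}]'

```text
clock: 14.58
position: [454.8, -45.8, 401.7]
orientation: [0.991, -0.131, -0.032, 0.013]
contact_force: [0.5, -0.5, -0.6]
finger_gap: 0.3
```

Emit:
servo_tool --plan '[{"slide": [0,0,-17],"spin": 0,"fingers": 0},{"slide": [0,0,-17],"spin": 0,"fingers": 0},{"slide": [0,0,41],"spin": 0,"fingers": 0},{"slide": [0,0,41],"spin": 0,"fingers": 0},{"slide": [0,0,38],"spin": 0,"fingers": 0}]'

```text
clock: 15.0
position: [455.4, -46.5, 328.7]
orientation: [0.989, -0.145, -0.019, 0.01]
contact_force: [1.1, 0.2, 0.2]
finger_gap: 0.3
```

Emit:
servo_tool --plan '[{"slide": [0,0,-16],"spin": 0,"fingers": 0},{"slide": [0,0,-17],"spin": 0,"fingers": 0},{"slide": [0,0,-17],"spin": 0,"fingers": 0},{"slide": [0,0,-17],"spin": 0,"fingers": 0},{"slide": [0,0,-17],"spin": 0,"fingers": 0}]'

```text
clock: 15.42
position: [455.0, -46.2, 401.9]
orientation: [0.986, -0.162, -0.031, 0.015]
contact_force: [-1.0, 0.8, 0.5]
finger_gap: -0.3
```

Emit:
servo_tool --plan '[{"slide": [0,0,-17],"spin": 0,"fingers": 0},{"slide": [0,0,-17],"spin": 0,"fingers": 0},{"slide": [0,0,41],"spin": 0,"fingers": 0},{"slide": [0,0,41],"spin": 0,"fingers": 0},{"slide": [0,0,38],"spin": 0,"fingers": 0}]'

```text
clock: 15.83
position: [455.7, -47.0, 328.6]
orientation: [0.984, -0.176, -0.018, 0.011]
contact_force: [0.6, 0.5, -1.0]
finger_gap: -0.1
```

```bash
python3 -c "
from h import *
s,_,_=st();print(s['joints'])"
```

```text
t 15.83 tip_case [-125.2   -5.9  155.8] F_case [ 0.5  0.6 -1. ] gap -0.1 toolx ang in case -14.7 tilt [-0.037 -0.019 -0.999]
[ 0.32988689  0.07895776 -0.5439534   0.00185136 -0.98959701  0.88603506]
```

Emit:
servo_tool --plan '[{"slide": [0,0,-4],"spin": 0,"fingers": 0},{"slide": [0,0,-8],"spin": -3,"fingers": 0},{"slide": [0,0,-8],"spin": -3,"fingers": 0},{"slide": [0,0,-8],"spin": -3,"fingers": 0},{"slide": [0,0,-8],"spin": -3,"fingers": 0}]'

```text
clock: 16.25
position: [455.4, -47.1, 363.4]
orientation: [0.996, -0.08, -0.027, 0.012]
contact_force: [0.2, -1.2, -0.2]
finger_gap: 0.3
```

Emit:
servo_tool --plan '[{"slide": [0,0,-8],"spin": -3,"fingers": 0},{"slide": [0,0,-8],"spin": 0,"fingers": 0},{"slide": [0,0,-8],"spin": 0,"fingers": 0},{"slide": [0,0,-8],"spin": 0,"fingers": 0},{"slide": [0,0,-8],"spin": 0,"fingers": 0}]'

```text
clock: 16.67
position: [459.2, -46.3, 415.1]
orientation: [0.998, -0.06, -0.023, 0.012]
contact_force: [-1.0, -0.3, 0.1]
finger_gap: 0.2
```

```bash
python3 -c "
from h import *
s,_,_=st();print(s['joints'])"
```

```text
t 16.67 tip_case [-123.3   -5.9  242.4] F_case [-0.9 -0.3  0.1] gap 0.2 toolx ang in case -1.4 tilt [-0.046 -0.025 -0.999]
[ 0.33003573  0.00833598 -0.40532839  0.00423746 -1.20948769  1.11857097]
```

Emit:
servo_tool --plan '[{"slide": [0,0,41],"spin": 0,"fingers": 0},{"slide": [0,0,41],"spin": 0,"fingers": 0},{"slide": [0,0,41],"spin": 0,"fingers": 0},{"slide": [0,0,0],"spin": 0,"fingers": 0},{"slide": [0,0,0],"spin": 0,"fingers": 0}]'

```text
clock: 17.08
position: [457.2, -48.4, 298.5]
orientation: [0.998, -0.064, -0.016, 0.011]
contact_force: [1.2, 0.4, 1.4]
finger_gap: 0.1
```

```bash
python3 -c "
from h import *
to(-117,-2,92)"
```

```text
t 17.08 tip_case [-122.6   -7.8  125.7] F_case [1.1 0.5 1.4] gap 0.1 toolx ang in case -1.8 tilt [-0.032 -0.022 -0.999]
slide to (-117, -2, 92) [ 6.5 -6.7 33.3]
```

Emit:
servo_tool --plan '[{"slide": [3,-3,30],"spin": -1,"fingers": 0},{"slide": [1,-3,0],"spin": 0,"fingers": 0},{"slide": [0,0,3],"spin": 0,"fingers": 0},{"slide": [0,0,3],"spin": 0,"fingers": 0},{"slide": [0,0,3],"spin": 0,"fingers": 0}]'

```text
clock: 17.5
position: [465.8, -42.2, 269.1]
orientation: [0.998, -0.056, -0.011, 0.01]
contact_force: [-0.2, -0.1, 0.5]
finger_gap: 0.1
```

```bash
python3 -c "
from h import *
to(-117,-2,80)"
```

```text
t 17.5 tip_case [-112.9   -0.5   96.2] F_case [-0.2 -0.1  0.5] gap 0.1 toolx ang in case -0.8 tilt [-0.022 -0.021 -1.   ]
slide to (-117, -2, 80) [-3.8  1.3 16.3]
```

Emit:
servo_tool --plan '[{"slide": [0,0,3],"spin": 0,"fingers": 0},{"slide": [0,0,3],"spin": 0,"fingers": 0},{"slide": [0,0,3],"spin": 0,"fingers": 0},{"slide": [0,0,3],"spin": 0,"fingers": 0},{"slide": [0,0,3],"spin": 0,"fingers": 0}]'

```text
clock: 17.92
position: [466.6, -42.3, 257.1]
orientation: [0.998, -0.056, -0.008, 0.009]
contact_force: [0.1, 0.2, 0.1]
finger_gap: 0.3
```

```bash
python3 -c "
from h import *
to(-116,-2,66)"
```

```text
t 17.92 tip_case [-1.11e+02 -1.00e-01  8.41e+01] F_case [0.1 0.2 0.1] gap 0.3 toolx ang in case -0.8 tilt [-0.015 -0.019 -1.   ]
slide to (-116, -2, 66) [-4.7  1.7 18.2]
```

Emit:
servo_tool --plan '[{"slide": [-2,0,3],"spin": 0,"fingers": 0},{"slide": [-2,0,3],"spin": 0,"fingers": 0},{"slide": [-2,0,3],"spin": 0,"fingers": 0},{"slide": [0,0,3],"spin": 0,"fingers": 0},{"slide": [0,0,3],"spin": 0,"fingers": 0}]'

```text
clock: 18.33
position: [460.2, -41.9, 241.0]
orientation: [0.998, -0.056, -0.007, 0.009]
contact_force: [1.3, -1.2, 4.5]
finger_gap: -0.2
```

```bash
python3 -c "
from h import *
to(-114,-2,62)"
```

```text
t 18.33 tip_case [-117.2   -0.3   68. ] F_case [ 1.4 -1.1  4.5] gap -0.2 toolx ang in case -0.8 tilt [-0.014 -0.019 -1.   ]
slide to (-114, -2, 62) [3.3 1.6 6. ]
```

Emit:
servo_tool --plan '[{"slide": [0,0,3],"spin": 0,"fingers": 0},{"slide": [0,0,3],"spin": 0,"fingers": 0},{"slide": [0,0,3],"spin": 0,"fingers": 0},{"slide": [1,0,3],"spin": 0,"fingers": 0},{"slide": [1,0,3],"spin": 0,"fingers": 0}]'

```text
clock: 18.75
position: [463.5, -42.0, 225.9]
orientation: [0.998, -0.055, -0.005, 0.009]
contact_force: [-1.0, -0.2, 4.4]
finger_gap: -0.1
```

```bash
python3 -c "
from h import *
to(-110,-2,56)"
```

```text
t 18.75 tip_case [-113.2   -0.    53. ] F_case [-1.  -0.3  4.4] gap -0.1 toolx ang in case -0.7 tilt [-0.01  -0.018 -1.   ]
slide to (-110, -2, 56) [ 3.2  2.  -3. ]
```

Emit:
servo_tool --plan '[{"slide": [2.5,0,1.5],"spin": 0,"fingers": 0},{"slide": [2.5,0,1.5],"spin": 0,"fingers": 0},{"slide": [2.5,0,1.5],"spin": 0,"fingers": 0},{"slide": [2.5,0,1],"spin": 0,"fingers": 0},{"slide": [2.5,0,1],"spin": 0,"fingers": 0}]'

```text
clock: 19.17
position: [474.6, -43.5, 217.3]
orientation: [0.998, -0.055, -0.008, 0.009]
contact_force: [-3.7, 2.2, 4.8]
finger_gap: -0.2
```

```bash
python3 -c "
from h import *
to(-98,-2,45)"
```

```text
t 19.17 tip_case [-103.    -0.5   44.3] F_case [-3.9  1.8  4.8] gap -0.2 toolx ang in case -0.8 tilt [-0.016 -0.018 -1.   ]
slide to (-98, -2, 45) [ 5.   1.5 -0.7]
```

Emit:
servo_tool --plan '[{"slide": [1.5,0,0.5],"spin": 0,"fingers": 0},{"slide": [1.5,0,0.5],"spin": 0,"fingers": 0},{"slide": [1.5,0,0.5],"spin": 0,"fingers": 0},{"slide": [1,0,0],"spin": 0,"fingers": 0},{"slide": [1,0,0],"spin": 0,"fingers": 0}]'

```text
clock: 19.58
position: [480.3, -44.7, 214.3]
orientation: [0.998, -0.056, -0.011, 0.009]
contact_force: [-4.9, 3.4, 3.5]
finger_gap: -0.1
```

```bash
python3 -c "
from h import *
to(-91,-2,45)"
```

```text
t 19.58 tip_case [-98.   -1.4  41.4] F_case [-5.2  2.9  3.5] gap -0.1 toolx ang in case -0.9 tilt [-0.021 -0.02  -1.   ]
slide to (-91, -2, 45) [ 6.9  0.6 -3.7]
```

Emit:
servo_tool --plan '[{"slide": [1,0,-0.2],"spin": 0,"fingers": 0},{"slide": [1,0,-0.2],"spin": 0,"fingers": 0},{"slide": [1,0,-0.2],"spin": 0,"fingers": 0},{"slide": [1,0,0],"spin": 0,"fingers": 0},{"slide": [1,0,0],"spin": 0,"fingers": 0}]'

```text
clock: 20.0
position: [483.3, -45.5, 213.4]
orientation: [0.998, -0.057, -0.014, 0.009]
contact_force: [-5.0, 2.7, 4.1]
finger_gap: 0.0
```

```bash
python3 -c "
from h import *
to(-91,-2,45)"
```

```text
t 20.0 tip_case [-96.   -1.9  40.5] F_case [-5.2  2.2  4.1] gap 0.0 toolx ang in case -1.0 tilt [-0.026 -0.02  -0.999]
slide to (-91, -2, 45) [ 4.9  0.1 -4.6]
```

Emit:
servo_tool --plan '[{"slide": [0.7,0,0],"spin": 0,"fingers": 0},{"slide": [0.7,0,0],"spin": 0,"fingers": 0},{"slide": [0.7,0,0],"spin": 0,"fingers": 0},{"slide": [0.7,0,0],"spin": 0,"fingers": 0},{"slide": [0.7,0,0],"spin": 0,"fingers": 0}]'

```text
clock: 20.42
position: [484.5, -46.5, 212.1]
orientation: [0.998, -0.058, -0.017, 0.01]
contact_force: [-4.2, 2.5, 3.4]
finger_gap: -0.4
```

```bash
python3 -c "
from h import *
to(-91,-2,45)"
```

```text
t 20.42 tip_case [-95.7  -3.1  39.3] F_case [-4.4  2.1  3.4] gap -0.4 toolx ang in case -1.1 tilt [-0.033 -0.021 -0.999]
slide to (-91, -2, 45) [ 4.5 -1.  -5.9]
```

Emit:
servo_tool --plan '[{"slide": [1.5,-0.2,-1],"spin": 0,"fingers": 0},{"slide": [1.8,-0.2,-1],"spin": 0,"fingers": 0},{"slide": [1.8,-0.2,-1],"spin": 0,"fingers": 0},{"slide": [1.8,-0.2,-1],"spin": 0,"fingers": 0},{"slide": [1.8,-0.2,-0.5],"spin": 0,"fingers": 0}]'

```text
clock: 20.83
position: [487.8, -47.3, 212.3]
orientation: [0.998, -0.06, -0.024, 0.011]
contact_force: [-4.4, 3.3, 3.4]
finger_gap: -0.3
```

```bash
python3 -c "
from h import *
to(-91,-2,45)"
```

```text
t 20.83 tip_case [-94.9  -3.8  39.5] F_case [-4.7  2.9  3.4] gap -0.3 toolx ang in case -1.3 tilt [-0.047 -0.023 -0.999]
slide to (-91, -2, 45) [ 3.6 -1.7 -5.7]
```

Emit:
servo_tool --plan '[{"slide": [1.5,0,-0.5],"spin": 0,"fingers": 0},{"slide": [1.5,0,-0.5],"spin": 0,"fingers": 0},{"slide": [1.5,0,-0.2],"spin": 0,"fingers": 0},{"slide": [1.5,0,-0.2],"spin": 0,"fingers": 0},{"slide": [1.5,0,-0.2],"spin": 0,"fingers": 0}]'

```text
clock: 21.25
position: [491.1, -48.7, 211.0]
orientation: [0.998, -0.061, -0.03, 0.011]
contact_force: [-7.8, 3.8, 5.8]
finger_gap: -0.0
```

```bash
python3 -c "
from h import *
to(-91,-2,45)"
```

```text
t 21.25 tip_case [-93.6  -5.2  38.4] F_case [-8.2  3.   5.8] gap -0.0 toolx ang in case -1.5 tilt [-0.059 -0.025 -0.998]
slide to (-91, -2, 45) [ 2.1 -3.1 -6.8]
```

Emit:
servo_tool --plan '[{"slide": [-4,0,-1],"spin": 0,"fingers": 0},{"slide": [-10,0,-3],"spin": 0,"fingers": 0},{"slide": [-20,0,-10],"spin": 0,"fingers": 0},{"slide": [-20,0,-15],"spin": 0,"fingers": 0},{"slide": [0,0,0],"spin": 0,"fingers": 0}]'

```text
clock: 21.67
position: [437.5, -41.9, 243.0]
orientation: [0.998, -0.062, -0.03, 0.012]
contact_force: [-0.6, 0.9, -0.1]
finger_gap: -0.0
```

```bash
cat > clip.py <<'E'
from h import *
import sys
def clip(cams,which):
    for n in cams:
        p,d=vision.capture(n); wc=(cloud(n,d)-O)@C
        P=p.astype(int); r,g,b=P[...,0],P[...,1],P[...,2]
        og=(r>90)&(r-b>50)&(r-g>25)
        x,y,z=wc[...,0],wc[...,1],wc[...,2]
        if which=="front": sel=(x<-68)&(abs(y)<30); out=-x
        if which=="left": sel=(y>80)&(abs(x)<30); out=y
        if which=="right": sel=(y<-80)&(abs(x)<30); out=-y
        m=og&sel&(z>25)&(z<90)
        if m.sum()<30: print(n,"few",m.sum()); continue
        o=out[m]; zz=z[m]
        for lo in range(35,82,4):
            k=(zz>=lo)&(zz<lo+4)
            if k.sum()>3: print(n,lo+2,k.sum(),"out",np.median(o[k]).round(1),np.percentile(o[k],[5,95]).round(1))
        k=(zz<70); c=np.polyfit(zz[k],o[k],1) if k.sum()>20 else [9,9]; print("  d out/dz",c)
        ys,xs=np.where(m); print("  box",xs.min(),ys.min(),xs.max(),ys.max())
        cv2.imwrite(f"pics/{n}_clip.png",cv2.cvtColor(p,cv2.COLOR_RGB2BGR))
clip(sys.argv[2:],sys.argv[1])
E
python3 -c "
from h import *
st()"; python3 clip.py front side scene
python3 - <<'E'
import cv2
a=cv2.imread('pics/side_clip.png')[130:290,210:410]; cv2.imwrite('pics/v5.png',cv2.resize(a,None,fx=3.6,fy=3.6,interpolation=cv2.INTER_CUBIC))
E
```

```text
t 21.67 tip_case [-147.4   -3.8   70.4] F_case [-0.7  0.8 -0.1] gap -0.0 toolx ang in case -1.6 tilt [-0.058 -0.026 -0.998]
side 53 5 out 82.9 [80.6 83. ]
side 57 7 out 82.7 [81.1 83. ]
side 61 4 out 82.6 [82.2 83. ]
side 69 5 out 82.1 [81.7 82.4]
side 77 27 out 79.2 [76.8 82.2]
side 81 17 out 80.1 [78.2 81.5]
  d out/dz [ 0.10886793 75.51996209]
  box 304 194 310 220
scene 73 22 out 77.6 [74.6 79.6]
scene 77 15 out 76.8 [73.2 77.9]
  d out/dz [9, 9]
  box 256 205 275 206
```

View pics/v5.png

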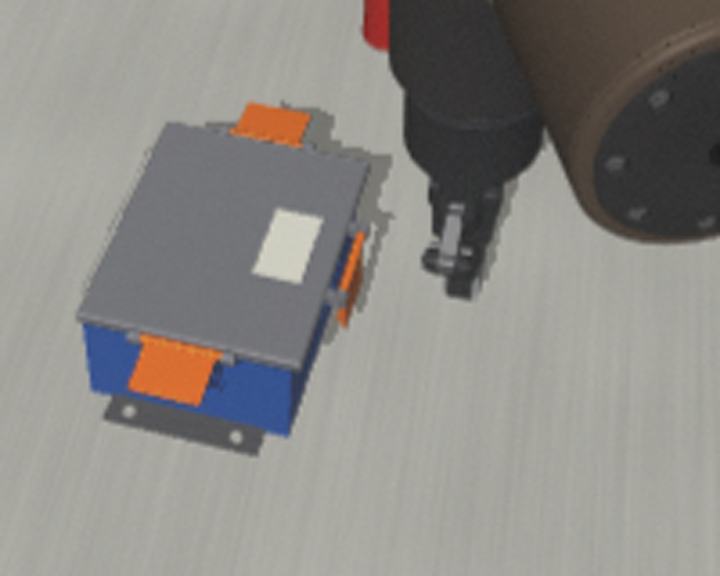

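The crop shows the front clip hanging almost edge-on at (352,275), nearly home. The left and right clips are still open. The tool tilt of about 3.4° probably touched the pin barrel before the clip seated. I reduce the tilt with a slow rise and a fast drop, then press again.

Emit:
servo_tool --plan '[{"slide": [0,0,-12],"spin": 1.5,"fingers": 0},{"slide": [0,0,-14],"spin": 0,"fingers": 0},{"slide": [0,0,-14],"spin": 0,"fingers": 0},{"slide": [0,0,-14],"spin": 0,"fingers": 0},{"slide": [0,0,-14],"spin": 0,"fingers": 0}]'

```text
clock: 22.18
position: [444.5, -40.5, 308.6]
orientation: [0.997, -0.075, -0.031, 0.013]
contact_force: [-0.0, 0.4, -0.5]
finger_gap: 0.2
```

Emit:
servo_tool --plan '[{"slide": [0,0,-14],"spin": 0,"fingers": 0},{"slide": [0,0,-14],"spin": 0,"fingers": 0},{"slide": [0,0,-14],"spin": 0,"fingers": 0},{"slide": [0,0,-14],"spin": 0,"fingers": 0},{"slide": [0,0,-14],"spin": 0,"fingers": 0}]'

```text
clock: 22.6
position: [451.8, -39.1, 380.2]
orientation: [0.997, -0.075, -0.03, 0.014]
contact_force: [0.8, -0.1, -0.8]
finger_gap: 0.1
```

Emit:
servo_tool --plan '[{"slide": [0,0,-14],"spin": 0,"fingers": 0},{"slide": [0,0,41],"spin": 0,"fingers": 0},{"slide": [0,0,41],"spin": 0,"fingers": 0},{"slide": [0,0,41],"spin": 0,"fingers": 0},{"slide": [0,0,38],"spin": 0,"fingers": 0}]'

```text
clock: 23.02
position: [453.0, -41.1, 241.0]
orientation: [0.997, -0.074, -0.015, 0.01]
contact_force: [0.8, 0.2, -0.8]
finger_gap: -0.1
```

```bash
python3 -c "
from h import *
st()"
```

```text
t 23.02 tip_case [-127.1   -0.5   68.1] F_case [ 0.8  0.2 -0.8] gap -0.1 toolx ang in case -3.0 tilt [-0.03  -0.02  -0.999]
```

Emit:
servo_tool --plan '[{"slide": [0,0,0],"spin": 0,"fingers": 0},{"slide": [0,0,0],"spin": 0,"fingers": 0},{"slide": [0,0,0],"spin": 0,"fingers": 0},{"slide": [0,0,0],"spin": 0,"fingers": 0},{"slide": [0,0,0],"spin": 0,"fingers": 0}]'

```text
clock: 23.43
position: [453.5, -41.6, 238.1]
orientation: [0.997, -0.075, -0.02, 0.012]
contact_force: [-0.6, -0.3, -0.0]
finger_gap: 0.1
```

```bash
python3 -c "
from h import *
st()"
```

```text
t 23.43 tip_case [-128.1   -1.7   65.2] F_case [-0.6 -0.3 -0. ] gap 0.1 toolx ang in case -3.0 tilt [-0.039 -0.025 -0.999]
```

Emit:
servo_tool --plan '[{"slide": [-0.5,0,-12],"spin": 0,"fingers": 0},{"slide": [-0.5,0,-14],"spin": 0,"fingers": 0},{"slide": [-0.5,0,-14],"spin": 0,"fingers": 0},{"slide": [-0.5,0,-14],"spin": 0,"fingers": 0},{"slide": [-0.5,0,-14],"spin": -1,"fingers": 0}]'

```text
clock: 23.85
position: [455.1, -39.4, 315.1]
orientation: [0.998, -0.066, -0.015, 0.01]
contact_force: [-0.3, -0.5, -0.7]
finger_gap: -0.1
```

Emit:
servo_tool --plan '[{"slide": [-0.5,0,-14],"spin": -1,"fingers": 0},{"slide": [-0.5,0,-14],"spin": -1,"fingers": 0},{"slide": [-0.5,0,-14],"spin": 0,"fingers": 0},{"slide": [-0.5,0,-14],"spin": 0,"fingers": 0},{"slide": [-0.5,0,-14],"spin": 0,"fingers": 0}]'

```text
clock: 24.27
position: [454.3, -38.1, 399.6]
orientation: [0.999, -0.046, -0.006, 0.007]
contact_force: [0.6, 0.4, -0.6]
finger_gap: 0.2
```

Emit:
servo_tool --plan '[{"slide": [0,0,-14],"spin": 0,"fingers": 0},{"slide": [0,0,41],"spin": 0,"fingers": 0},{"slide": [0,0,41],"spin": 0,"fingers": 0},{"slide": [0,0,41],"spin": 0,"fingers": 0},{"slide": [0,0,35],"spin": 0,"fingers": 0}]'

```text
clock: 24.68
position: [460.9, -38.4, 276.0]
orientation: [0.999, -0.045, 0.017, -0.0]
contact_force: [0.4, 0.0, 0.3]
finger_gap: -0.1
```

```bash
python3 -c "
from h import *
st()"
```

```text
t 24.68 tip_case [-108.6    6.9  103.1] F_case [0.4 0.1 0.3] gap -0.1 toolx ang in case 0.4 tilt [ 0.034  0.002 -0.999]
```

Emit:
servo_tool --plan '[{"slide": [0,0,3],"spin": 0,"fingers": 0},{"slide": [1.5,0,3],"spin": 0,"fingers": 0},{"slide": [2,0,3],"spin": 0,"fingers": 0},{"slide": [2,0,3],"spin": 0,"fingers": 0},{"slide": [2,0,3],"spin": 0,"fingers": 0}]'

```text
clock: 25.1
position: [470.3, -38.8, 264.7]
orientation: [0.999, -0.044, 0.019, -0.001]
contact_force: [-0.2, 0.7, 0.7]
finger_gap: 0.3
```

```bash
python3 -c "
from h import *
st()"
```

```text
t 25.1 tip_case [-98.5   7.5  91.8] F_case [-0.3  0.6  0.7] gap 0.3 toolx ang in case 0.5 tilt [ 0.038  0.003 -0.999]
```

Emit:
servo_tool --plan '[{"slide": [-1.5,2,10],"spin": 0,"fingers": 0},{"slide": [-1.5,2,10],"spin": 0,"fingers": 0},{"slide": [-0.5,2,10],"spin": 0,"fingers": 0},{"slide": [-0.5,1,10],"spin": 0,"fingers": 0},{"slide": [0,0,5],"spin": 0,"fingers": 0}]'

```text
clock: 25.52
position: [473.3, -44.4, 226.0]
orientation: [0.999, -0.044, 0.027, -0.003]
contact_force: [-4.2, 0.5, 4.0]
finger_gap: -0.4
```

```bash
python3 -c "
from h import *
st()"
```

```text
t 25.52 tip_case [-92.2   3.3  53.3] F_case [-4.3  0.1  4. ] gap -0.4 toolx ang in case 0.5 tilt [ 0.054  0.009 -0.999]
```

Emit:
servo_tool --plan '[{"slide": [0,0.5,3],"spin": 0,"fingers": 0},{"slide": [0,0.5,3],"spin": 0,"fingers": 0},{"slide": [0.3,0,3],"spin": 0,"fingers": 0},{"slide": [0.7,0,1],"spin": 0,"fingers": 0},{"slide": [1,0,0],"spin": 0,"fingers": 0}]'

```text
clock: 25.93
position: [473.6, -46.1, 216.6]
orientation: [0.999, -0.044, 0.024, -0.003]
contact_force: [-5.7, 4.0, 2.5]
finger_gap: -0.3
```

```bash
python3 -c "
from h import *
st()"
```

```text
t 25.93 tip_case [-92.6   1.4  43.9] F_case [-6.1  3.4  2.5] gap -0.3 toolx ang in case 0.5 tilt [ 0.048  0.008 -0.999]
```

Emit:
servo_tool --plan '[{"slide": [1,0,0],"spin": 0,"fingers": 0},{"slide": [1,0,0],"spin": 0,"fingers": 0},{"slide": [1,0,0],"spin": 0,"fingers": 0},{"slide": [1,0,0],"spin": 0,"fingers": 0},{"slide": [1,0,0],"spin": 0,"fingers": 0}]'

```text
clock: 26.35
position: [475.2, -46.2, 216.8]
orientation: [0.999, -0.045, 0.02, -0.003]
contact_force: [-6.4, 3.1, 2.2]
finger_gap: -0.1
```

```bash
python3 -c "
from h import *
st()"
```

```text
t 26.35 tip_case [-92.4   1.4  44. ] F_case [-6.7  2.5  2.2] gap -0.1 toolx ang in case 0.4 tilt [ 0.04   0.008 -0.999]
```

Emit:
servo_tool --plan '[{"slide": [1.5,0,0],"spin": 0,"fingers": 0},{"slide": [1.8,0,0],"spin": 0,"fingers": 0},{"slide": [1.8,0,0],"spin": 0,"fingers": 0},{"slide": [1.8,0,0],"spin": 0,"fingers": 0},{"slide": [1.8,0,0],"spin": 0,"fingers": 0}]'

```text
clock: 26.77
position: [478.8, -46.7, 216.6]
orientation: [0.999, -0.047, 0.014, -0.003]
contact_force: [-8.7, 5.0, 5.4]
finger_gap: 0.3
```

```bash
python3 -c "
from h import *
st()"
```

```text
t 26.77 tip_case [-90.9   1.1  43.7] F_case [-9.2  4.1  5.4] gap 0.3 toolx ang in case 0.2 tilt [ 0.028  0.007 -1.   ]
```

Emit:
servo_tool --plan '[{"slide": [1.8,0,0],"spin": 0,"fingers": 0},{"slide": [1.8,0,0],"spin": 0,"fingers": 0},{"slide": [2,0,0],"spin": 0,"fingers": 0},{"slide": [2,0,0],"spin": 0,"fingers": 0},{"slide": [2,0,0],"spin": 0,"fingers": 0}]'

```text
clock: 27.18
position: [481.4, -47.5, 216.1]
orientation: [0.999, -0.048, 0.006, -0.002]
contact_force: [-8.6, 5.2, 4.6]
finger_gap: 0.1
```

```bash
python3 -c "
from h import *
st()"
```

```text
t 27.18 tip_case [-91.1   0.3  43.2] F_case [-9.1  4.3  4.6] gap 0.1 toolx ang in case 0.1 tilt [ 0.011  0.005 -1.   ]
```

Emit:
servo_tool --plan '[{"slide": [-5,0,0],"spin": 0,"fingers": 0},{"slide": [-12,0,-10],"spin": 0,"fingers": 0},{"slide": [0,0,-25],"spin": 0,"fingers": 0},{"slide": [0,0,-25],"spin": 0,"fingers": 0},{"slide": [0,0,-25],"spin": 0,"fingers": 0}]'

```text
clock: 27.6
position: [462.6, -45.8, 300.5]
orientation: [0.999, -0.048, 0.004, -0.001]
contact_force: [0.5, -0.3, 0.2]
finger_gap: -0.3
```

Emit:
servo_tool --plan '[{"slide": [21,-26,0],"spin": 0,"fingers": 0},{"slide": [21,-26,0],"spin": 0,"fingers": 0},{"slide": [21,-26,0],"spin": 0,"fingers": 0},{"slide": [21,-26,0],"spin": 0,"fingers": 0},{"slide": [21,-26,0],"spin": 0,"fingers": 0}]'

```text
clock: 28.02
position: [582.6, 75.1, 316.2]
orientation: [0.999, -0.05, 0.016, -0.006]
contact_force: [-0.3, -0.2, -0.6]
finger_gap: -0.1
```

Emit:
servo_tool --plan '[{"slide": [0,0,0],"spin": 7,"fingers": 0},{"slide": [0,0,0],"spin": 7,"fingers": 0},{"slide": [0,0,0],"spin": 7,"fingers": 0},{"slide": [0,0,0],"spin": 7,"fingers": 0},{"slide": [0,0,0],"spin": 7,"fingers": 0}]'

```text
clock: 28.43
position: [590.4, 82.6, 318.7]
orientation: [0.936, -0.352, 0.019, -0.014]
contact_force: [-1.0, 0.8, 0.2]
finger_gap: -0.1
```

Emit:
servo_tool --plan '[{"slide": [0,0,0],"spin": 7,"fingers": 0},{"slide": [0,0,0],"spin": 7,"fingers": 0},{"slide": [0,0,0],"spin": 7,"fingers": 0},{"slide": [0,0,0],"spin": 7,"fingers": 0},{"slide": [0,0,0],"spin": 7,"fingers": 0}]'

```text
clock: 28.85
position: [592.4, 83.9, 321.7]
orientation: [0.782, -0.623, 0.016, -0.024]
contact_force: [0.1, 0.6, 0.1]
finger_gap: -0.1
```

```bash
python3 -c "
from h import *
to(1.5,129,92)"; python3 clip.py front side
```

```text
t 28.85 tip_case [ 13.9 144.7 149. ] F_case [0.  0.6 0.1] gap -0.1 toolx ang in case -71.5 tilt [ 0.053  0.021 -0.998]
slide to (1.5, 129, 92) [11.1 19.9 55.9]
side few 16
```

Emit:
servo_tool --plan '[{"slide": [0,0,0],"spin": 6.2,"fingers": 0},{"slide": [0,0,0],"spin": 6.2,"fingers": 0},{"slide": [0,0,0],"spin": 6.2,"fingers": 0},{"slide": [10,6,0],"spin": 0,"fingers": 0},{"slide": [12,6,0],"spin": 0,"fingers": 0}]'

```text
clock: 29.32
position: [579.8, 64.7, 322.8]
orientation: [-0.668, 0.743, -0.014, 0.03]
contact_force: [0.6, 0.0, -0.4]
finger_gap: -0.4
```

Emit:
servo_tool --plan '[{"slide": [-0.6,0,4],"spin": 0,"fingers": 0},{"slide": [-0.6,0,8],"spin": 0,"fingers": 0},{"slide": [-0.6,0,8],"spin": 0,"fingers": 0},{"slide": [-0.6,0,8],"spin": 0,"fingers": 0},{"slide": [-0.6,0,8],"spin": 0,"fingers": 0}]'

```text
clock: 29.73
position: [580.8, 65.3, 286.6]
orientation: [-0.673, 0.739, -0.015, 0.032]
contact_force: [-0.2, 0.4, 0.8]
finger_gap: 0.0
```

```bash
python3 -c "
from h import *
to(1.5,129,82)"
```

```text
t 29.73 tip_case [  6.3 126.  114.1] F_case [-0.3  0.3  0.8] gap 0.0 toolx ang in case -89.8 tilt [ 0.066  0.027 -0.997]
slide to (1.5, 129, 82) [-2.2  6.9 31.8]
```

Emit:
servo_tool --plan '[{"slide": [1,0.5,0],"spin": 0,"fingers": 0},{"slide": [1,0.5,0],"spin": 0,"fingers": 0},{"slide": [1,0.5,0],"spin": 0,"fingers": 0},{"slide": [1,0.5,0],"spin": 0,"fingers": 0},{"slide": [1,0.5,0],"spin": 0,"fingers": 0}]'

```text
clock: 30.15
position: [577.5, 60.7, 282.4]
orientation: [-0.674, 0.738, -0.014, 0.03]
contact_force: [0.1, 0.1, -0.8]
finger_gap: -0.1
```

```bash
python3 -c "
from h import *
to(1.5,129,82)"
```

```text
t 30.15 tip_case [  2.7 120.6 109.8] F_case [ 0.1  0.1 -0.8] gap -0.1 toolx ang in case -89.6 tilt [ 0.061  0.024 -0.998]
slide to (1.5, 129, 82) [-7.7  2.8 27.9]
```

Emit:
servo_tool --plan '[{"slide": [-25,0,0],"spin": 0,"fingers": 0},{"slide": [6,0,4],"spin": 0,"fingers": 0},{"slide": [6,0,4],"spin": 0,"fingers": 0},{"slide": [6,0,4],"spin": 0,"fingers": 0},{"slide": [0,0,4],"spin": 0,"fingers": 0}]'

```text
clock: 30.57
position: [579.8, 67.6, 268.2]
orientation: [-0.674, 0.738, -0.015, 0.032]
contact_force: [-1.3, 0.1, -0.4]
finger_gap: 0.1
```

```bash
python3 -c "
from h import *
to(1.5,129,82)"
```

```text
t 30.57 tip_case [  5.  128.1  95.7] F_case [-1.3 -0.1 -0.4] gap 0.1 toolx ang in case -89.6 tilt [ 0.065  0.027 -0.998]
slide to (1.5, 129, 82) [-0.6  4.4 13.4]
```

Emit:
servo_tool --plan '[{"slide": [0,-1,2],"spin": 0,"fingers": 0},{"slide": [0,-1,2],"spin": 0,"fingers": 0},{"slide": [0,-1,2],"spin": 0,"fingers": 0},{"slide": [0,-1,2],"spin": 0,"fingers": 0},{"slide": [0,-1,2],"spin": 0,"fingers": 0}]'

```text
clock: 30.98
position: [585.7, 65.7, 257.1]
orientation: [-0.673, 0.739, -0.015, 0.031]
contact_force: [0.3, 1.0, 0.8]
finger_gap: 0.1
```

```bash
python3 -c "
from h import *
to(1.5,129,72)"
```

```text
t 30.98 tip_case [ 11.  126.7  84.5] F_case [0.2 1.  0.8] gap 0.1 toolx ang in case -89.7 tilt [ 0.065  0.026 -0.998]
slide to (1.5, 129, 72) [-2.  10.3 11.9]
```

Emit:
servo_tool --plan '[{"slide": [0,0,3],"spin": 0,"fingers": 0},{"slide": [0,0,3],"spin": 0,"fingers": 0},{"slide": [0,0,3],"spin": 0,"fingers": 0},{"slide": [0,0,3],"spin": 0,"fingers": 0},{"slide": [0,0,3],"spin": 0,"fingers": 0}]'

```text
clock: 31.4
position: [587.3, 66.0, 241.4]
orientation: [-0.673, 0.739, -0.016, 0.031]
contact_force: [-1.5, -0.9, 4.4]
finger_gap: 0.0
```

```bash
python3 -c "
from h import *
to(1.5,128,66)"
```

```text
t 31.4 tip_case [ 12.6 127.1  68.8] F_case [-1.4 -1.   4.4] gap 0.0 toolx ang in case -89.7 tilt [ 0.065  0.026 -0.998]
slide to (1.5, 128, 66) [-0.9 11.3  2.1]
```

Emit:
servo_tool --plan '[{"slide": [0,1.5,3],"spin": 0,"fingers": 0},{"slide": [0.5,1.5,3],"spin": 0,"fingers": 0},{"slide": [1,1.5,3],"spin": 0,"fingers": 0},{"slide": [1.5,1.5,3],"spin": 0,"fingers": 0},{"slide": [2,1,2.5],"spin": 0,"fingers": 0}]'

```text
clock: 31.82
position: [583.3, 63.2, 227.5]
orientation: [-0.674, 0.738, -0.018, 0.036]
contact_force: [1.6, 0.8, 5.3]
finger_gap: -0.0
```

```bash
python3 -c "
from h import *
to(1.5,116,50)"
```

```text
t 31.82 tip_case [ 10.5 124.5  55. ] F_case [1.5 0.9 5.3] gap -0.0 toolx ang in case -89.5 tilt [ 0.074  0.029 -0.997]
slide to (1.5, 116, 50) [8.6 9.4 4.1]
```

Emit:
servo_tool --plan '[{"slide": [2.5,0.5,1.8],"spin": 0,"fingers": 0},{"slide": [2.5,0.5,1.5],"spin": 0,"fingers": 0},{"slide": [2.5,0,1.5],"spin": 0,"fingers": 0},{"slide": [2.5,0,1],"spin": 0,"fingers": 0},{"slide": [2.5,0,0.5],"spin": 0,"fingers": 0}]'

```text
clock: 32.23
position: [581.9, 52.5, 219.5]
orientation: [-0.674, 0.737, -0.017, 0.038]
contact_force: [1.2, 5.7, -0.8]
finger_gap: -0.3
```

```bash
python3 -c "
from h import *
to(1.5,108,44)"
```

```text
t 32.23 tip_case [ 10.6 114.5  47.1] F_case [ 0.6  5.8 -0.8] gap -0.3 toolx ang in case -89.5 tilt [ 0.077  0.034 -0.996]
slide to (1.5, 108, 44) [6.6 9.3 2.2]
```

Emit:
servo_tool --plan '[{"slide": [2.2,0,0.8],"spin": 0,"fingers": 0},{"slide": [2.2,0,0.8],"spin": 0,"fingers": 0},{"slide": [2,0,0.5],"spin": 0,"fingers": 0},{"slide": [2,0,0.3],"spin": 0,"fingers": 0},{"slide": [2,0,0.2],"spin": 0,"fingers": 0}]'

```text
clock: 32.65
position: [581.0, 42.7, 215.8]
orientation: [-0.674, 0.737, -0.016, 0.039]
contact_force: [0.1, 6.2, 4.9]
finger_gap: -0.1
```

```bash
python3 -c "
from h import *
to(1.5,104,44)"
```

```text
t 32.65 tip_case [ 10.7 105.1  43.5] F_case [-0.5  6.2  4.9] gap -0.1 toolx ang in case -89.5 tilt [ 0.077  0.037 -0.996]
slide to (1.5, 104, 44) [ 1.   9.1 -1.3]
```

Emit:
servo_tool --plan '[{"slide": [1.5,0,0],"spin": 0,"fingers": 0},{"slide": [1.5,0,0],"spin": 0,"fingers": 0},{"slide": [1.5,0,0],"spin": 0,"fingers": 0},{"slide": [1.5,0,0],"spin": 0,"fingers": 0},{"slide": [1.5,0,0],"spin": 0,"fingers": 0}]'

```text
clock: 33.07
position: [580.4, 40.0, 215.8]
orientation: [-0.674, 0.737, -0.015, 0.044]
contact_force: [-1.4, 13.0, 4.4]
finger_gap: 0.0
```

```bash
python3 -c "
from h import *
to(1.5,104,44)"
```

```text
t 33.07 tip_case [ 10.9 103.9  43.5] F_case [-2.6 12.8  4.4] gap 0.0 toolx ang in case -89.5 tilt [ 0.08   0.046 -0.996]
slide to (1.5, 104, 44) [-0.2  9.3 -1.2]
```

Emit:
servo_tool --plan '[{"slide": [-6,0,0],"spin": 0,"fingers": 0},{"slide": [-15,0,-3],"spin": 0,"fingers": 0},{"slide": [-25,0,-10],"spin": 0,"fingers": 0},{"slide": [0,25,-30],"spin": 0,"fingers": 0},{"slide": [0,30,-30],"spin": 0,"fingers": 0}]'

```text
clock: 33.48
position: [521.9, 87.1, 277.0]
orientation: [-0.672, 0.74, -0.011, 0.031]
contact_force: [0.1, 0.2, 1.1]
finger_gap: -0.2
```

```bash
python3 clip.py left side; python3 -c "
from h import *
st()
# reference: blue left wall slope
p,d=vision.capture('side'); wc=(cloud('side',d)-O)@C; P=p.astype(int)
m=(P[...,2]-P[...,0]>50)&(abs(wc[...,0])<60)&(wc[...,1]>70)&(wc[...,2]>5)&(wc[...,2]<70)
print('wall',m.sum(),np.polyfit(wc[m][:,2],wc[m][:,1],1))
"
python3 - <<'E'
import cv2
a=cv2.imread('pics/side_clip.png')[130:290,200:400]; cv2.imwrite('pics/v6.png',cv2.resize(a,None,fx=3.6,fy=3.6,interpolation=cv2.INTER_CUBIC))
E
```

```text
side 45 18 out 92.5 [90.9 93.1]
side 49 27 out 92.1 [90.5 93.8]
side 53 21 out 91.8 [91.1 92.8]
side 57 24 out 91.4 [90.3 93.2]
side 61 20 out 91.1 [90.1 92.6]
side 65 22 out 91.4 [90.4 92.8]
side 69 23 out 91.2 [90.1 92. ]
side 73 8 out 91.5 [90.9 92. ]
side 77 26 out 90.5 [86.2 92.5]
side 81 11 out 90.9 [88.2 92.5]
  d out/dz [-4.00651393e-02  9.39678816e+01]
  box 249 223 269 239
t 33.53 tip_case [-59.1 142.3 109.6] F_case [-7.6 -1.2  1.4] gap -0.1 toolx ang in case -89.9 tilt [ 0.062  0.034 -0.998]
wall 445 [6.60305811e-03 8.29641739e+01]
```

View pics/v6.png

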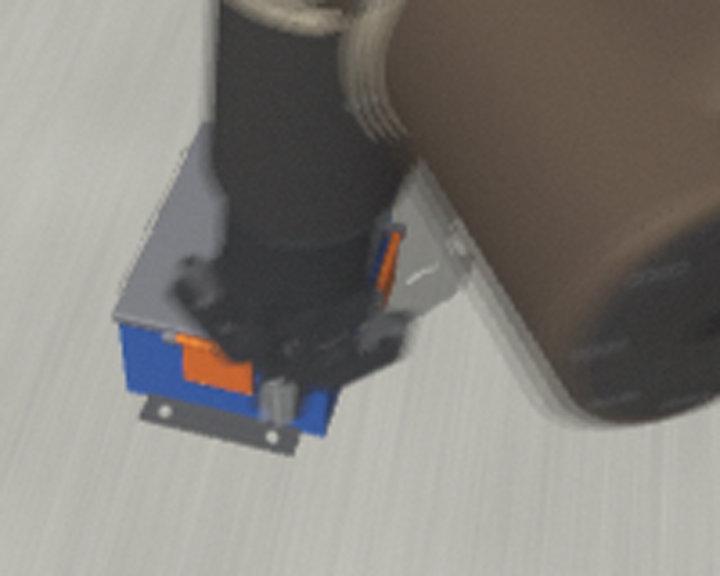

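The side view confirms the left clip is down (around 215,370). Its slope against the wall is about 0.045 rad, so it sits slightly short of home. The present y-tilt suits the right clip, so I fold that next and finish the left one afterwards.

Emit:
servo_tool --plan '[{"slide": [34,-8,-2],"spin": 0,"fingers": 0},{"slide": [34,-8,0],"spin": 0,"fingers": 0},{"slide": [34,-8,0],"spin": 0,"fingers": 0},{"slide": [34,-8,0],"spin": 0,"fingers": 0},{"slide": [34,-8,0],"spin": 0,"fingers": 0}]'

```text
clock: 34.0
position: [541.0, -87.8, 278.6]
orientation: [-0.677, 0.736, -0.01, 0.032]
contact_force: [0.8, -0.4, 0.0]
finger_gap: 0.1
```

Emit:
servo_tool --plan '[{"slide": [34,-8,0],"spin": 0,"fingers": 0},{"slide": [34,-8,0],"spin": 0,"fingers": 0},{"slide": [20,-6,0],"spin": 0,"fingers": 0},{"slide": [0,0,0],"spin": 0,"fingers": 0},{"slide": [0,0,0],"spin": 0,"fingers": 0}]'

```text
clock: 34.42
position: [551.8, -190.5, 270.2]
orientation: [-0.673, 0.739, -0.005, 0.026]
contact_force: [0.2, -0.3, -0.7]
finger_gap: 0.0
```

```bash
python3 clip.py left side; python3 -c "
from h import *
to(1.5,-130,85)"
```

```text
side 41 4 out 91.4 [90.5 92.1]
side 45 25 out 92.3 [90.7 93.1]
side 49 18 out 91.6 [90.5 93. ]
side 53 18 out 91.8 [90.4 93.6]
side 57 24 out 92.2 [90.6 93.4]
side 61 25 out 92.2 [90.4 93.5]
side 65 19 out 91.3 [90.4 92.9]
side 69 22 out 91.5 [90.6 92.7]
side 73 23 out 91.6 [90.2 93.3]
side 77 39 out 90.7 [85.4 92.2]
side 81 31 out 90.5 [88.  92.8]
  d out/dz [-8.71765999e-03  9.23543706e+01]
  box 249 223 271 239
t 34.47 tip_case [  -2.  -130.3   97.2] F_case [-0.1 -0.1 -0.8] gap -0.2 toolx ang in case -89.7 tilt [ 0.042  0.031 -0.999]
slide to (1.5, -130, 85) [ 0.  -3.  12.4]
```

Emit:
servo_tool --plan '[{"slide": [0,-0.5,5],"spin": 0,"fingers": 0},{"slide": [0,-0.5,5],"spin": 0,"fingers": 0},{"slide": [0,-0.5,4],"spin": 0,"fingers": 0},{"slide": [0,-0.5,3],"spin": 0,"fingers": 0},{"slide": [0,-0.5,3],"spin": 0,"fingers": 0}]'

```text
clock: 34.88
position: [554.4, -186.9, 247.3]
orientation: [-0.675, 0.738, -0.004, 0.025]
contact_force: [0.4, -0.8, -0.2]
finger_gap: -0.1
```

Emit:
servo_tool --plan '[{"slide": [0,-0.3,3],"spin": 0,"fingers": 0},{"slide": [0,-0.3,3],"spin": 0,"fingers": 0},{"slide": [0,0,3],"spin": 0,"fingers": 0},{"slide": [0,0,3],"spin": 0,"fingers": 0},{"slide": [0,0,3],"spin": 0,"fingers": 0}]'

```text
clock: 35.3
position: [556.1, -185.1, 232.9]
orientation: [-0.676, 0.737, -0.005, 0.025]
contact_force: [-1.1, -0.0, 5.3]
finger_gap: 0.0
```

```bash
python3 -c "
from h import *
to(1.5,-126,55)"
```

```text
t 35.3 tip_case [   1.4 -125.1   60.2] F_case [-1.1 -0.1  5.3] gap 0.0 toolx ang in case -89.3 tilt [ 0.04   0.03  -0.999]
slide to (1.5, -126, 55) [1.1 0.2 5.1]
```

Emit:
servo_tool --plan '[{"slide": [0,0,3],"spin": 0,"fingers": 0},{"slide": [-1,0,2.5],"spin": 0,"fingers": 0},{"slide": [-2,0,2],"spin": 0,"fingers": 0},{"slide": [-2.3,0,1.8],"spin": 0,"fingers": 0},{"slide": [-2.5,0,1.5],"spin": 0,"fingers": 0}]'

```text
clock: 35.72
position: [557.4, -177.9, 223.2]
orientation: [-0.676, 0.736, -0.006, 0.024]
contact_force: [-1.2, -6.2, 1.4]
finger_gap: -0.3
```

Emit:
servo_tool --plan '[{"slide": [-2.3,0,1.3],"spin": 0,"fingers": 0},{"slide": [-2.3,0,1],"spin": 0,"fingers": 0},{"slide": [-2,0,0.8],"spin": 0,"fingers": 0},{"slide": [-1.5,0,0.3],"spin": 0,"fingers": 0},{"slide": [-1.5,0,0],"spin": 0,"fingers": 0}]'

```text
clock: 36.13
position: [558.1, -170.2, 219.9]
orientation: [-0.677, 0.736, -0.007, 0.022]
contact_force: [-0.3, -7.5, -1.2]
finger_gap: 0.3
```

```bash
python3 -c "
from h import *
to(1.5,-105,44)"
```

```text
t 36.13 tip_case [   2.3 -111.2   47.1] F_case [ 0.4 -7.5 -1.2] gap 0.3 toolx ang in case -89.2 tilt [ 0.041  0.024 -0.999]
slide to (1.5, -105, 44) [-6.1  0.8  3.2]
```

Emit:
servo_tool --plan '[{"slide": [-2,0,1],"spin": 0,"fingers": 0},{"slide": [-2,0,1],"spin": 0,"fingers": 0},{"slide": [-2,0,1],"spin": 0,"fingers": 0},{"slide": [-1.5,0,0.5],"spin": 0,"fingers": 0},{"slide": [-1.5,0,0],"spin": 0,"fingers": 0}]'

```text
clock: 36.55
position: [559.2, -163.6, 217.7]
orientation: [-0.677, 0.736, -0.009, 0.021]
contact_force: [-0.9, -8.2, 0.4]
finger_gap: 0.1
```

```bash
python3 -c "
from h import *
to(1.5,-105,44)"
```

```text
t 36.55 tip_case [   2.9 -105.4   44.9] F_case [-0.1 -8.2  0.4] gap 0.1 toolx ang in case -89.2 tilt [ 0.042  0.019 -0.999]
slide to (1.5, -105, 44) [-0.4  1.4  0.8]
```

Emit:
servo_tool --plan '[{"slide": [-1.5,0,0],"spin": 0,"fingers": 0},{"slide": [-1.5,0,0],"spin": 0,"fingers": 0},{"slide": [-1.5,0,0],"spin": 0,"fingers": 0},{"slide": [-1.5,0,0],"spin": 0,"fingers": 0},{"slide": [-1.5,0,0],"spin": 0,"fingers": 0}]'

```text
clock: 36.97
position: [559.4, -161.7, 217.7]
orientation: [-0.677, 0.735, -0.012, 0.018]
contact_force: [-0.4, -11.4, 0.8]
finger_gap: -0.4
```

```bash
python3 -c "
from h import *
to(1.5,-105,44)"
```

```text
t 36.97 tip_case [   2.8 -104.9   44.9] F_case [  0.7 -11.4   0.8] gap -0.4 toolx ang in case -89.2 tilt [ 0.042  0.01  -0.999]
slide to (1.5, -105, 44) [0.1 1.4 0.8]
```

Emit:
servo_tool --plan '[{"slide": [-1.7,0,0],"spin": 0,"fingers": 0},{"slide": [-1.7,0,0],"spin": 0,"fingers": 0},{"slide": [-1.7,0,0],"spin": 0,"fingers": 0},{"slide": [-1.7,0,0],"spin": 0,"fingers": 0},{"slide": [-1.7,0,0],"spin": 0,"fingers": 0}]'

```text
clock: 37.38
position: [559.7, -160.2, 217.9]
orientation: [-0.677, 0.736, -0.015, 0.014]
contact_force: [-0.9, -13.6, 0.9]
finger_gap: 0.2
```

```bash
python3 -c "
from h import *
to(1.5,-105,44)"
```

```text
t 37.38 tip_case [   2.8 -105.1   45. ] F_case [  0.4 -13.6   0.9] gap 0.2 toolx ang in case -89.2 tilt [ 0.041  0.001 -0.999]
slide to (1.5, -105, 44) [-0.1  1.3  1. ]
```

Emit:
servo_tool --plan '[{"slide": [-1.5,0,0],"spin": 0,"fingers": 0},{"slide": [-1.5,0,0],"spin": 0,"fingers": 0},{"slide": [-1.5,0,0],"spin": 0,"fingers": 0},{"slide": [-1.5,0,0],"spin": 0,"fingers": 0},{"slide": [-1.5,0,0],"spin": 0,"fingers": 0}]'

```text
clock: 37.8
position: [559.8, -159.0, 218.0]
orientation: [-0.676, 0.736, -0.017, 0.011]
contact_force: [-0.7, -12.4, 0.7]
finger_gap: 0.2
```

```bash
python3 -c "
from h import *
to(1.5,-105,44)"
```

```text
t 37.8 tip_case [   2.7 -105.3   45.1] F_case [  0.5 -12.4   0.7] gap 0.2 toolx ang in case -89.3 tilt [ 0.04  -0.008 -0.999]
slide to (1.5, -105, 44) [-0.3  1.3  1.1]
```

Emit:
servo_tool --plan '[{"slide": [6,0,0],"spin": 0,"fingers": 0},{"slide": [12,0,-5],"spin": 0,"fingers": 0},{"slide": [0,0,-30],"spin": 0,"fingers": 0},{"slide": [0,0,-30],"spin": 0,"fingers": 0},{"slide": [-15,0,-5],"spin": 0,"fingers": 0}]'

```text
clock: 38.22
position: [556.0, -164.5, 287.1]
orientation: [-0.676, 0.737, -0.015, 0.009]
contact_force: [1.4, -0.3, 0.2]
finger_gap: -0.2
```

Emit:
servo_tool --plan '[{"slide": [-36,0,0],"spin": 0,"fingers": 0},{"slide": [-36,0,0],"spin": 0,"fingers": 0},{"slide": [-36,0,0],"spin": 0,"fingers": 0},{"slide": [-36,0,0],"spin": 0,"fingers": 0},{"slide": [-36,0,0],"spin": 0,"fingers": 0}]'

```text
clock: 38.63
position: [573.1, 14.9, 291.7]
orientation: [-0.672, 0.74, -0.017, 0.014]
contact_force: [0.5, 0.7, 0.3]
finger_gap: -0.0
```

Emit:
servo_tool --plan '[{"slide": [-30,0,0],"spin": 0,"fingers": 0},{"slide": [-16,0,0],"spin": 0,"fingers": 0},{"slide": [0,0,0],"spin": 0,"fingers": 0},{"slide": [0,0,0],"spin": 0,"fingers": 0},{"slide": [0,0,0],"spin": 0,"fingers": 0}]'

```text
clock: 39.05
position: [578.9, 68.6, 293.3]
orientation: [-0.675, 0.737, -0.017, 0.016]
contact_force: [0.3, -0.2, -0.6]
finger_gap: 0.4
```

```bash
python3 -c "
from h import *
to(1.5,117,46)"; python3 clip.py right scene side | head -30; python3 clip.py left scene
```

```text
t 39.05 tip_case [  0.8 124.8 120.5] F_case [ 0.4 -0.2 -0.6] gap 0.4 toolx ang in case -89.5 tilt [ 0.047  0.002 -0.999]
slide to (1.5, 117, 46) [ 8.   2.8 74.4]
scene 37 19 out 304.5 [290.1 319.4]
scene 41 16 out 297.7 [288.2 312.6]
scene 45 17 out 303.2 [291.  320.7]
scene 49 14 out 305.0 [290.8 317.1]
scene 53 16 out 297.4 [289.4 320.3]
scene 57 16 out 306.6 [291.8 320.6]
scene 61 14 out 304.9 [289.8 317.8]
scene 65 22 out 299.9 [289.5 320.6]
scene 69 18 out 302.5 [262.2 320.5]
scene 73 34 out 300.4 [ 90.  320.6]
scene 77 19 out 91.5 [ 89.9 303.9]
  d out/dz [3.56209133e-02 3.01387596e+02]
  box 141 218 229 235
side few 0
scene 73 10 out 91.7 [88.2 93.3]
scene 77 28 out 90.4 [87.8 93.2]
  d out/dz [9, 9]
  box 299 218 301 240
```

Emit:
servo_tool --plan '[{"slide": [0,0.5,20],"spin": 0,"fingers": 0},{"slide": [0,0.5,20],"spin": 0,"fingers": 0},{"slide": [0,0.5,20],"spin": 0,"fingers": 0},{"slide": [2,0.5,12],"spin": 0,"fingers": 0},{"slide": [6,0,0],"spin": 0,"fingers": 0}]'

```text
clock: 39.62
position: [580.3, 55.2, 220.9]
orientation: [-0.672, 0.74, -0.017, 0.019]
contact_force: [-0.7, -0.6, 0.7]
finger_gap: -0.3
```

```bash
python3 -c "
from h import *
to(1.5,104,44)"
```

```text
t 39.62 tip_case [  4.2 111.9  48.1] F_case [-0.6 -0.7  0.7] gap -0.3 toolx ang in case -89.9 tilt [ 0.051  0.004 -0.999]
slide to (1.5, 104, 44) [7.9 3.  3.9]
```

Emit:
servo_tool --plan '[{"slide": [2,0,1.5],"spin": 0,"fingers": 0},{"slide": [2,0,1],"spin": 0,"fingers": 0},{"slide": [1.5,0,0.5],"spin": 0,"fingers": 0},{"slide": [1.5,0,0],"spin": 0,"fingers": 0},{"slide": [1.5,0,0],"spin": 0,"fingers": 0}]'

```text
clock: 40.03
position: [579.5, 45.2, 218.6]
orientation: [-0.67, 0.742, -0.016, 0.021]
contact_force: [-1.2, 14.6, -8.8]
finger_gap: -0.3
```

```bash
python3 -c "
from h import *
to(1.5,104,44)"
```

```text
t 40.03 tip_case [  4.7 102.7  45.9] F_case [-2.6 14.4 -8.8] gap -0.3 toolx ang in case -90.2 tilt [ 0.052  0.009 -0.999]
slide to (1.5, 104, 44) [-1.2  3.3  1.7]
```

Emit:
servo_tool --plan '[{"slide": [1.5,0,0],"spin": 0,"fingers": 0},{"slide": [1.5,0,0],"spin": 0,"fingers": 0},{"slide": [1.5,0,0],"spin": 0,"fingers": 0},{"slide": [1.5,0,0],"spin": 0,"fingers": 0},{"slide": [1.5,0,0],"spin": 0,"fingers": 0}]'

```text
clock: 40.45
position: [578.9, 43.5, 219.5]
orientation: [-0.67, 0.742, -0.014, 0.027]
contact_force: [-1.2, 9.8, -5.5]
finger_gap: 0.2
```

```bash
python3 -c "
from h import *
to(1.5,104,44)"
```

```text
t 40.45 tip_case [  5.1 103.1  46.9] F_case [-2.2  9.6 -5.5] gap 0.2 toolx ang in case -90.2 tilt [ 0.057  0.022 -0.998]
slide to (1.5, 104, 44) [-0.8  3.7  2.7]
```

Emit:
servo_tool --plan '[{"slide": [-5,0,0],"spin": 0,"fingers": 0},{"slide": [-15,0,-5],"spin": 0,"fingers": 0},{"slide": [0,0,-30],"spin": 0,"fingers": 0},{"slide": [0,0,-30],"spin": 0,"fingers": 0},{"slide": [12,34,-15],"spin": 0,"fingers": 0}]'

```text
clock: 40.87
position: [545.1, 56.3, 300.3]
orientation: [-0.67, 0.741, -0.015, 0.027]
contact_force: [2.3, 2.0, 2.8]
finger_gap: 0.0
```

Emit:
servo_tool --plan '[{"slide": [12,34,0],"spin": 0,"fingers": 0},{"slide": [12,34,0],"spin": 0,"fingers": 0},{"slide": [12,34,0],"spin": 0,"fingers": 0},{"slide": [0,10,0],"spin": 0,"fingers": 0},{"slide": [0,0,0],"spin": 0,"fingers": 0}]'

```text
clock: 41.28
position: [423.6, 29.3, 300.0]
orientation: [-0.67, 0.742, -0.017, 0.034]
contact_force: [0.0, 0.9, -0.0]
finger_gap: 0.3
```

```bash
python3 - <<'E'
from h import *
st(); K,R,t=cal("wrist"); cw=-R.T@t; print("cam in case",(C.T@(cw-O)).round(),"dir",(C.T@R[2]).round(2))
E
python3 clip.py front wrist side; python3 clip.py left side; cp pics/wrist_clip.png pics/w4.png
```

```text
t 41.28 tip_case [-145.8   74.9  127.5] F_case [-0.1  0.9 -0. ] gap 0.3 toolx ang in case -90.2 tilt [ 0.071  0.027 -0.997]
cam in case [-156.  -10.  268.] dir [ 0.07  0.34 -0.94]
wrist 57 4 out 79.2 [79.  79.5]
wrist 77 729 out 79.0 [75.8 80.7]
wrist 81 203 out 78.3 [76.8 79.9]
  d out/dz [9, 9]
  box 154 65 189 156
side 49 5 out 78.4 [75.8 81.1]
side 57 5 out 80.3 [78.5 81.5]
side 77 25 out 79.7 [76.8 82.4]
side 81 21 out 79.9 [77.3 82. ]
  d out/dz [9, 9]
  box 303 194 311 220
side 41 6 out 90.3 [89.6 91. ]
side 45 15 out 90.9 [89.4 91.8]
side 49 25 out 91.0 [90.  92.7]
side 53 19 out 91.0 [89.4 92.1]
side 57 24 out 91.1 [89.8 92.6]
side 61 16 out 91.0 [90.6 92.5]
side 65 27 out 91.2 [89.9 92.9]
side 69 19 out 91.1 [90.1 91.9]
side 73 17 out 91.4 [90.2 92.7]
side 77 46 out 90.9 [85.6 93. ]
side 81 28 out 90.5 [87.5 92.6]
  d out/dz [1.48298109e-02 9.02622492e+01]
  box 249 223 271 238
```

View pics/w4.png

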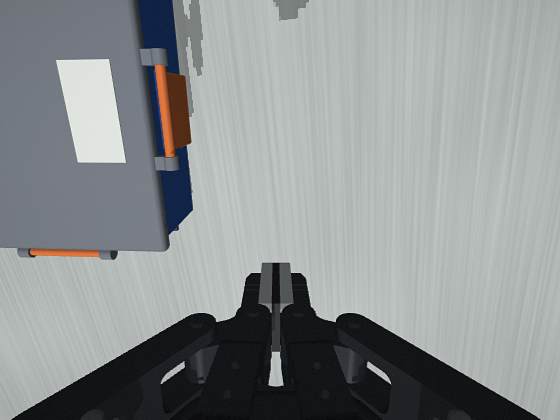

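The picture shows the front clip hanging below its barrel (dark orange, about 178,105), and the left clip visible only as its barrel (68,254). I measure the front plate's slope.

```bash
python3 - <<'E'
from h import *
p,d=vision.capture("wrist"); wc=(cloud("wrist",d)-O)@C
P=p.astype(int); r,g,b=P[...,0],P[...,1],P[...,2]
x,y,z=wc[...,0],wc[...,1],wc[...,2]
m=(r>60)&(r>1.6*g)&(r>2*b)&(x<-60)&(abs(y)<30)&(z>25)&(z<72)
print(m.sum(),np.percentile(z[m],[2,98]).round(1),np.percentile(y[m],[2,98]).round(1))
for lo in range(35,72,4):
    k=m&(z>=lo)&(z<lo+4)
    if k.sum()>5: print(lo+2,k.sum(),np.median(-x[k]).round(2))
A=np.c_[z[m],y[m],np.ones(m.sum())]; c=np.linalg.lstsq(A,-x[m],rcond=None)[0]; print("front: d out/dz, d/dy",c.round(4))
w=(b>r+25)&(x<-50)&(x>-75)&(abs(y)<80)&(z>5)&(z<66)
A=np.c_[z[w],y[w],np.ones(w.sum())]; c=np.linalg.lstsq(A,-x[w],rcond=None)[0]; print("wall",w.sum(),c.round(4))
E
```

```text
1157 [42.6 71.4] [-23.   18.6]
41 38 80.1
45 131 80.24
49 137 80.2
53 144 80.22
57 160 80.21
61 160 80.23
65 177 80.23
69 170 80.21
73 40 80.36
front: d out/dz, d/dy [ 4.40000e-03 -6.00000e-04  7.99411e+01]
wall 3649 [-1.00000e-04  1.90000e-03  6.27026e+01]
```

The front plate is vertical to within 0.005 rad, so it is home. I do the same check on the right clip from outside.

Emit:
servo_tool --plan '[{"slide": [28,-28,-5],"spin": 0,"fingers": 0},{"slide": [28,-28,-5],"spin": 0,"fingers": 0},{"slide": [28,-28,0],"spin": 0,"fingers": 0},{"slide": [28,-28,0],"spin": 0,"fingers": 0},{"slide": [28,-28,0],"spin": 0,"fingers": 0}]'

```text
clock: 41.9
position: [560.0, -121.4, 316.4]
orientation: [-0.676, 0.736, -0.018, 0.034]
contact_force: [0.2, 2.3, -0.7]
finger_gap: 0.2
```

Emit:
servo_tool --plan '[{"slide": [20,0,0],"spin": 0,"fingers": 0},{"slide": [0,0,0],"spin": 0,"fingers": 0},{"slide": [0,0,0],"spin": 0,"fingers": 0},{"slide": [0,0,0],"spin": 0,"fingers": 0},{"slide": [0,0,0],"spin": 0,"fingers": 0}]'

```text
clock: 42.32
position: [568.2, -149.6, 310.8]
orientation: [-0.673, 0.739, -0.017, 0.031]
contact_force: [0.2, 0.5, 1.1]
finger_gap: -0.1
```

```bash
python3 - <<'E'
from h import *
st()
p,d=vision.capture("wrist"); wc=(cloud("wrist",d)-O)@C
P=p.astype(int); r,g,b=P[...,0],P[...,1],P[...,2]
x,y,z=wc[...,0],wc[...,1],wc[...,2]
m=(r>50)&(r>1.6*g)&(r>2*b)&(y<-80)&(y>-140)&(abs(x)<30)&(z>25)&(z<72)
print(m.sum())
for lo in range(35,72,4):
    k=m&(z>=lo)&(z<lo+4)
    if k.sum()>5: print(lo+2,k.sum(),np.median(-y[k]).round(2))
if m.sum()>20:
    A=np.c_[z[m],x[m],np.ones(m.sum())]; print("right",np.linalg.lstsq(A,-y[m],rcond=None)[0].round(4))
w=(b>r+25)&(y<-75)&(y>-95)&(abs(x)<60)&(z>5)&(z<66)
if w.sum()>20: A=np.c_[z[w],x[w],np.ones(w.sum())]; print("wall",w.sum(),np.linalg.lstsq(A,-y[w],rcond=None)[0].round(4))
for n in ("side","scene"):
    p,d=vision.capture(n); wc=(cloud(n,d)-O)@C
    P=p.astype(int); L=(P.max(-1)-P.min(-1)<35)&(abs(wc[...,2]-80)<8)&(abs(wc[...,0])<70)&(abs(wc[...,1])<85)
    Q=wc[L]; print(n,"lid plane",np.linalg.lstsq(np.c_[Q[:,:2],np.ones(len(Q))],Q[:,2],rcond=None)[0].round(3))
    w=wc@C.T+O
    for l in("dispenser","tiles"):
        for q in vision.trace(n,l)[:1]: print(n,l,round(q["score"],2),np.nanmedian(w[q["mask"]],0).round())
    if n=="side": cv2.imwrite("pics/end.png",cv2.cvtColor(p,cv2.COLOR_RGB2BGR))
E
```

```text
t 42.32 tip_case [ 14.9 -89.8 138.2] F_case [0.2 0.5 1.1] gap -0.1 toolx ang in case -89.7 tilt [ 0.068  0.024 -0.997]
861
41 42 94.72
45 104 94.73
49 96 94.77
53 103 94.79
57 116 94.77
61 121 94.74
65 123 94.74
69 126 94.75
73 30 94.69
right [ 7.00000e-04 -2.70000e-03  9.47274e+01]
wall 2331 [ 6.00000e-04 -2.20000e-03  8.66509e+01]
side lid plane [ 0.0000e+00 -1.0000e-03  8.1502e+01]
side dispenser 0.83 [ 503. -343.   52.]
side tiles 0.95 [480. 337.  33.]
scene lid plane [-4.0000e-03 -1.0000e-03  7.8435e+01]
scene dispenser 0.79 [ 521. -352.   50.]
scene tiles 0.97 [500. 326.  29.]
```

All three clips hang parallel to their walls, the lid is flat, and the loose items have not moved. The arm is clear, so I hand in.

```bash
python3 -c "
from rig import bot
print(bot.sign_off())"
```

```text
the job is handed in; nothing more can be done
None
```

The lid is shut and all three clips are folded home. I handed the job in at about 42 s of the 72 s allowed, with the arm clear of everything.

**How it went:** I closed the lid first, pressing on the white pad until it stopped at 80 mm with about 7–8 N. Then I folded the front, left and right clips down by feel until the force rose at each hard stop. I pressed the front clip a second time because the tool had tilted about 3° and the first press left it short. I also pressed the left clip again after the right one, because an early reading showed it slightly short.

**Last checks:**

| Part | Result |
|---|---|
| Front clip | plate within about 0.005 rad of the wall (wrist camera depth) |
| Right clip | plate within about 0.001 rad of the wall (wrist camera depth) |
| Left clip | within about 0.01 rad (side camera; coarser, about ±0.02 rad) |
| Lid | flat in both the scene and side cameras |
| Dispenser and tiles | same position as at the start, to within a millimetre or so |

**Checks that disagreed:** The first reading of the left clip showed about 0.045 rad short, but the arm was partly blocking the view. A clear view before the second press gave about 0.015 rad.

**Forces:** The highest force I read on the case, lid or clips was about 17 N, on the left clip's second press, against the 20 N limit. Forces were only reported at the end of each move, so short peaks in between were not seen.

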